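Tip the valve balls into a pump cup and close it with a second cup, mouth-down, rim on rim

TASK

Pull the tilt-out bin on its stand forward to its stop, so that its three steel balls drop into the aluminium cup standing under it, and let the bin go back. Then take the cup of the same width that is lying on the bench (not the narrower one), turn it mouth-down and set it gently on the standing cup, rim on rim with no gap, so that the pair stays closed. Leave the standing cup in its place, do not tip it, and do not disturb the other things on the bench.

Things in the scene. Friction and masses are not known exactly. Their poses are not given: they have to be found in the camera images.
- bin (a joint): Angle of the tilt-out bin (rad): 0 = upright at rest, 1.57 = tipped fully forward at its stop. It turns about bin_hinge; a light spring and damper bring it back to 0 in about 1 s when released (1 to 3 N at the pin holds it at the stop). The balls start to leave at about 1.35 and fall out through the opening between lip and baffle at the stop.
- bin_pin (a point): Middle of the graspable length of the bin's handle: a round steel pin, diameter 10 mm, level, sticking out of the bin's left side (+y of bin_hinge), 70 mm free length (from 39 mm behind to 31 mm beyond this point along its axis), a black knob 18 mm wide at its end. Upright bin: 15 mm in front of the hinge (-x) and 94 mm above it, and 64 mm to its +y side; at the stop: 94 mm in front, 15 mm below. Pinch it from above; it can turn between the fingers.
- bin_hinge (a point): Centre of the bin's hinge, 120 mm above the bench, fixed to the grey stand. Hinge axis = y of this point; -x of this point is the stand's front, to which the bin tips; z is up. The sheet-steel bin is 50 mm wide (y), 135 mm long and 48 mm deep. The stand's base plate is 6 mm thick, 120 mm wide, from 165 mm in front of the hinge to 55 mm behind it. When the bin is upright, no part of it is closer than 70 mm (horizontally) to the axis of the standing cup.
- cup_center (a point): Centre (half-way up) of the standing aluminium cup: outside diameter 64 mm, height 60 mm, wall 5 mm, base 6 mm, straight sides, loose, 0.1 to 0.2 kg. It stands mouth-up on the base plate, 115 mm in front of the hinge. z of this point points from the base to the mouth (up).
- cup_rim (a point): Centre of the mouth of the standing cup, in the plane of its rim, 30 mm above cup_center.
- cap_center (a point): Centre (half-way along its axis) of the second cup, the same as the first (outside diameter 64 mm, height 60 mm, wall 5 mm, base 6 mm, 0.1 to 0.2 kg; its centre of mass is 6 mm from this point towards the base), at the start lying on its side on the bench. z of this point points from its closed base to its mouth: level at the start, straight down when it is mouth-down.
- cap_rim (a point): Centre of the mouth of the second cup, in the plane of its rim, 30 mm from cap_center.
- narrow_center (a point): Centre of a narrower aluminium cup (outside diameter 46 mm, height 60 mm) that also lies on the bench, in one of the two places where the second cup may lie. Not to be used.
- ball0_center (a point): Centre of steel ball 1 of 3, diameter 14 mm, at the start at the bottom of the bin.
- ball1_center (a point): Centre of steel ball 2 of 3, diameter 14 mm, at the start at the bottom of the bin.
- ball2_center (a point): Centre of steel ball 3 of 3, diameter 14 mm, at the start at the bottom of the bin.
- pump: Bystander: a fuel pump 38 mm in diameter and 130 mm long, lying on the bench; origin on the bench under it.
- driver: Bystander: a screwdriver lying on the bench.
- spanner: Bystander: a spanner lying on the bench.
- cup: The standing cup itself (origin at the centre of its underside, z to the mouth).
- cap: The second cup itself (origin at the centre of its closed base, z to the mouth).

How it is judged:
By the outcome, as a careful person would: the job done as asked, in the order asked, and still so for the second after the job is handed in, with the robot touching nothing.
It also fails if it takes over 72 s, if anything falls off the work surface, if the arm or the gripper's body presses on something with over 40 N, if the wrist force passes 120 N, or if a joint passes its speed limit or range.

ROBOT

A 7-joint arm with a two-finger parallel gripper is mounted at the origin on the work surface. World frame = base frame: x ahead of the robot, y to its left, z up, the work surface at z = 0. Lengths are in m, angles in rad, forces in N, time in s.
With the tool pointing down it reaches from about 0.4 to 0.85 m from the base axis. Payload 10.4 kg.
Tool frame: the origin (TCP) lies between the finger pads; the fingertips stand ahead of it and the grasp point (between the pads) lies 6 mm ahead of it (finger_overhang is the z of the fingertips in the tool frame, in m); z points along the fingers, y is the direction in which the jaws open and shut (so a half turn about z gives the same grasp; the last joint's range is limited). The gripper opens to 85 mm and grips with 20 to 120 N. Pads are 22 mm wide; open, the fingers measure 114 mm over their backs; the gripper's body (76 mm by 85 mm) begins 54 mm behind the grasp point. The pads swing forward as they close: fully open they stand 13 mm farther back than shut.
Start: joints at [-1.252, 0.332, -0.065, 1.46, 0.022, 1.35, -0.088], TCP at [0.209, 0.589, 0.256] pointing down, gripper open.
Joint ranges: [-2.6, 2.6], [-0.5, 2.12], [-1.47, 1.34], [0.16, 2.42], [-1.27, 4.41], [0.06, 2.06], [-2.6, 2.6]. Speed limits (rad/s): [2.22, 2.22, 2.79, 2.79, 3.14, 3.14, 3.14].

INTERFACE

Orientations are given as a unit quaternion [x, y, z, w].
In Python, from workcell import * gives the robot as it stands.
- The arm moves only by the shell command python3 -m creep 'ROWS' [FORCE]. ROWS is JSON, a list of rows, each a list of 7 numbers: the turn, a rotation vector about the tool's x, y, z in rad, then the shift along the tool's x, y, z in mm, then the closure in counts, from 0 (fully open) to 255 (shut). In form: [[wx, wy, wz, dx, dy, dz, claw], ...]. A call has 1 to 8 rows; each row shifts and turns the commanded pose from where the row before left it, along the tool's axes as they then stand; what a row does not reach is not made up. A row lasts 1/10 s, in which the tool goes at most 50 mm and 8.59 degrees, less where a joint would pass 70% of its speed; a pose out of reach is approached as far as the arm can. A call is refused whole if a number of a shift passes 50 or a number of a turn 0.15, either way. A call with a gripper value outside its range is refused whole. The fingers move at their own pace and stop on an object; FORCE is the grip in N (left out, the last holds). Time passes only in rows, so rows that do not move let the fingers close. It gives the time, the measured TCP pose, the force and the opening at its end, in the units of the state.
- get_obs(): the state, without advancing time (a new reading comes with each control period).
- camera(name): name is "scene" or "top" or "wrist"; returns (picture, depth): 480x640x3 uint8, blue, green, red; 480x640 float32, m along the optical axis (not along the pixel's ray), 0 where there is no reading.
- camera_model(name): a dict with "camera_matrix" (3x3 intrinsics, pixels), "R" (3x3) and "t" (3): a world point X has camera coordinates R X + t; the wrist camera has in their place "mount" (4x4, takes a point from camera to tool coordinates, whose origin is the TCP and whose axes are the flange's). Camera axes: x right, y down, z forward; pixel columns grow to the right and rows downward; lengths in m; the calibration is good to about 2 mm. The wrist camera is an equidistant fisheye: a pixel r from the principal point sees the ray r / f radians off the axis. A picture is of the moment at which its call begins: read the wrist's pose just before it. camera_model takes no time and is no camera call.
- hand_in(): hands the job in, once; it reports no verdict.
The state is a dict: "clock": time; "joint_pos": joint angles; "joint_velocities": joint speeds; "tau": joint torques, N m; "position": TCP position; "ee_rot": TCP orientation; "ft_force": force on the tool from outside, world axes, zero at the start; "torque": the same for the moment, N m; "grip_width": opening from 0.0 (shut) to 1.0 (fully open).
Only numpy, scipy, OpenCV 4.12 (cv2) and the standard library are available. Lean on these libraries where they do the work, as an engineer would, in place of code of your own. Each camera call takes 0.05 s, during which the arm holds its last target.

## Working session

There is one attempt and no reset: what is moved stays moved. The work goes in short steps, Python scripts to look and compute and a shell command to move; the robot and the scene stay as the last step left them, time stands still between calls to the robot, and variables do not carry over. Pictures are saved under pics/ and viewed, and the job is handed in when it is done.

```bash
ls -la; mkdir -p pics; python3 - <<'E'
from workcell import *
import cv2,numpy as np
o=get_obs(); print({k:np.round(v,4).tolist() for k,v in o.items()})
for n in ("scene","top"):
    p,d=camera(n); cv2.imwrite(f"pics/{n}0.png",p); np.save(f"pics/{n}0.npy",d); m=camera_model(n); print(n,{k:np.round(v,4).tolist() if not isinstance(v,str) else v for k,v in m.items()})
print(camera_model("wrist"))
try: print(finger_overhang)
except Exception as e: print(e)
E
```

```text
total 12
drwxr-xr-x  3 agent agent 4096 Dec  6 05:06 .
drwxr-xr-x 23 root  root  4096 Dec  6 05:06 ..
drwxr-xr-x  2 agent agent 4096 Dec  6 05:06 pics
{'clock': 0.0, 'joint_pos': [-1.2516, 0.3329, -0.0647, 1.4609, 0.0216, 1.3499, -0.0885], 'joint_velocities': [0.0001, 0.0002, 0.0005, -0.0002, -0.0002, 0.0005, 0.0001], 'tau': [0.0003, -62.5448, 0.0493, -39.1597, 0.0162, 0.0102, 0.0], 'position': [0.2094, 0.5885, 0.2555], 'ee_rot': [0.17, 0.9854, -0.0007, -0.0001], 'ft_force': [-0.0118, -0.4059, 0.174], 'torque': [0.0451, 0.0114, -0.0169], 'grip_width': 1.0029}
scene {'camera_matrix': [[508.4695, 0.0, 322.4452], [0.0, 508.4695, 249.4502], [0.0, 0.0, 1.0]], 'R': [[-0.7001, 0.714, -0.0059], [0.4547, 0.4395, -0.7746], [-0.5505, -0.5451, -0.6324]], 't': [0.3698, -0.144, 1.4469]}
top {'camera_matrix': [[437.9332, 0.0, 319.1175], [0.0, 437.9332, 235.1766], [0.0, 0.0, 1.0]], 'R': [[0.0273, -0.9993, 0.0241], [-0.9914, -0.0301, -0.1274], [0.128, -0.0204, -0.9916]], 't': [-0.0295, 0.5693, 0.9165]}
{'camera_matrix': array([[371.64829954,   0.        , 312.67445134],
       [  0.        , 371.64829954, 241.17197789],
       [  0.        ,   0.        ,   1.        ]]), 'mount': array([[ 3.57521885e-04, -9.44658476e-01, -3.28055233e-01,
         8.50463023e-02],
       [ 9.99999927e-01,  2.92384062e-04,  2.47881357e-04,
         1.49340348e-04],
       [-1.38245103e-04, -3.28055298e-01,  9.44658511e-01,
        -1.18711531e-01],
       [ 0.00000000e+00,  0.00000000e+00,  0.00000000e+00,
         1.00000000e+00]])}
0.025
```

View pics/scene0.png

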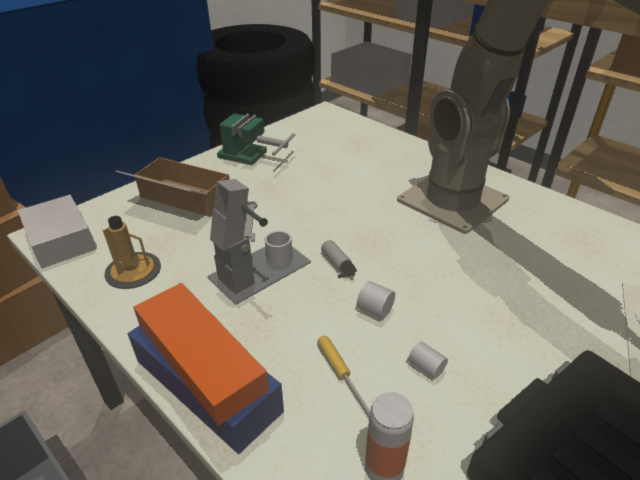

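View pics/top0.png

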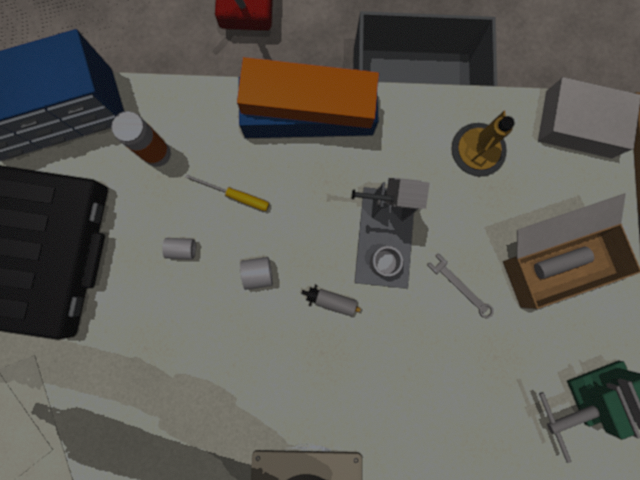

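The scene view shows the stand with the cup at about (278,250), the wide cup lying at (377,300) and the narrow one at (428,360). In the top view these are at (387,262), (256,273) and (179,248), with the pin at (355–395,195). Next I measure from the depth.

```bash
cat > h.py <<'E'
import numpy as np,cv2
from workcell import *
from scipy.spatial.transform import Rotation as Ro
def cloud(n,d,m=None):
    m=m or camera_model(n); K=np.array(m["camera_matrix"])
    v,u=np.mgrid[0:480,0:640]; 
    c=np.stack([(u-K[0,2])/K[0,0]*d,(v-K[1,2])/K[1,1]*d,d],-1)
    w=(c-np.array(m["t"]))@np.array(m["R"])
    w[d<=0]=np.nan
    return w
E
python3 - <<'E'
from h import *
T=cloud("top",np.load("pics/top0.npy")); S=cloud("scene",np.load("pics/scene0.npy"))
np.set_printoptions(precision=4,suppress=True)
def q(W,name,u,v): print(name,u,v,W[v,u])
for u,v in [(256,273),(179,248),(387,262),(335,301),(410,195),(370,195),(356,195),(385,200),(300,350),(430,330),(380,280)]: q(T,"top",u,v)
for u,v in [(377,290),(428,355),(278,250),(230,185),(262,220),(250,212)]: q(S,"sc",u,v)
def circ(P):
    from scipy.optimize import least_squares
    r=least_squares(lambda p:np.hypot(P[:,0]-p[0],P[:,1]-p[1])-p[2],[P[:,0].mean(),P[:,1].mean(),.032],loss='soft_l1',f_scale=.002); return r.x
# cup: top rim
for W,n,box in ((T,"top",(360,235,415,290)),(S,"sc",(255,225,300,275))):
    u0,v0,u1,v1=box; P=W[v0:v1,u0:u1].reshape(-1,3); P=P[np.isfinite(P).all(1)]
    print(n,"z hist",np.histogram(P[:,2],bins=np.arange(-.005,.12,.005)))
    R=P[(P[:,2]>.06)&(P[:,2]<.075)]; print("rim n",len(R),R.mean(0),R.min(0),R.max(0),circ(R))
# cap / narrow clouds
for n,W,box in (("cap top",T,(230,245,285,300)),("nar top",T,(155,228,205,270)),("cap sc",S,(350,275,402,325)),("nar sc",S,(402,335,452,382))):
    u0,v0,u1,v1=box; P=W[v0:v1,u0:u1].reshape(-1,3); P=P[np.isfinite(P).all(1)]
    Q=P[P[:,2]>.012]; xy=Q[:,:2]; rect=cv2.minAreaRect(xy.astype(np.float32)*1000)
    print(n,len(Q),Q.mean(0),"zmax",np.percentile(Q[:,2],98),rect, "table z",np.median(P[P[:,2]<.01,2]))
E
```

```text
top 256 273 [0.4829 0.1165 0.0667]
top 179 248 [0.5318 0.284  0.0489]
top 387 262 [ 0.5175 -0.166   0.0133]
top 335 301 [ 0.4292 -0.0508  0.038 ]
top 410 195 [ 0.6152 -0.1613  0.2558]
top 370 195 [ 0.6213 -0.0981  0.219 ]
top 356 195 [ 0.6203 -0.073   0.2198]
top 385 200 [ 0.6136 -0.1254  0.2168]
top 300 350 [ 0.3204  0.021  -0.0003]
top 430 330 [ 0.3706 -0.2651 -0.0001]
top 380 280 [ 0.4774 -0.1519  0.0062]
sc 377 290 [0.4906 0.1244 0.0625]
sc 428 355 [0.5447 0.2952 0.0445]
sc 278 250 [ 0.5408 -0.1324  0.0547]
sc 230 185 [ 0.6243 -0.1666  0.255 ]
sc 262 220 [ 0.6299 -0.064   0.2219]
sc 250 212 [ 0.6234 -0.1099  0.2153]
top z hist (array([  92,  481, 1539,  415,   73,   24,   18,   22,   24,   19,   23,
         25,   26,   37,  188,    8,    0,    0,    0,    0,    0,    0,
          0,    0]), array([-0.005,  0.   ,  0.005,  0.01 ,  0.015,  0.02 ,  0.025,  0.03 ,
        0.035,  0.04 ,  0.045,  0.05 ,  0.055,  0.06 ,  0.065,  0.07 ,
        0.075,  0.08 ,  0.085,  0.09 ,  0.095,  0.1  ,  0.105,  0.11 ,
        0.115]))
rim n 233 [ 0.5155 -0.1583  0.0667] [ 0.4844 -0.1897  0.06  ] [
[... 601 characters left out ...]
 ((484.1748352050781, 119.04962158203125), (64.09198760986328, 59.83095169067383), 10.458401679992676) table z 0.0012359421524476308
nar top 613 [0.5317 0.2888 0.041 ] zmax 0.04928317123284665 ((533.0291748046875, 290.2489013671875), (60.914886474609375, 45.03764724731445), 89.05583953857422) table z 0.001142535212519727
cap sc 961 [0.4997 0.1284 0.0463] zmax 0.06340250961840636 ((488.59625244140625, 88.86067199707031), (137.1682891845703, 74.27306365966797), 88.89146423339844) table z -0.0017155137918341775
nar sc 828 [0.5458 0.2957 0.0349] zmax 0.0453782547271146 ((538.6895751953125, 291.852783203125), (45.24433517456055, 62.76609802246094), 1.683684229850769) table z -0.001576681023868198
```

```bash
python3 - <<'E'
import cv2
a=cv2.imread("pics/top0.png"); b=cv2.imread("pics/scene0.png")
cv2.imwrite("pics/topz.png",cv2.resize(a[160:320,230:440],None,fx=3.6,fy=3.6,interpolation=cv2.INTER_CUBIC))
cv2.imwrite("pics/scz.png",cv2.resize(b[165:330,200:410],None,fx=3.6,fy=3.6,interpolation=cv2.INTER_CUBIC))
E
```

```text
(no output)
```

View pics/topz.png

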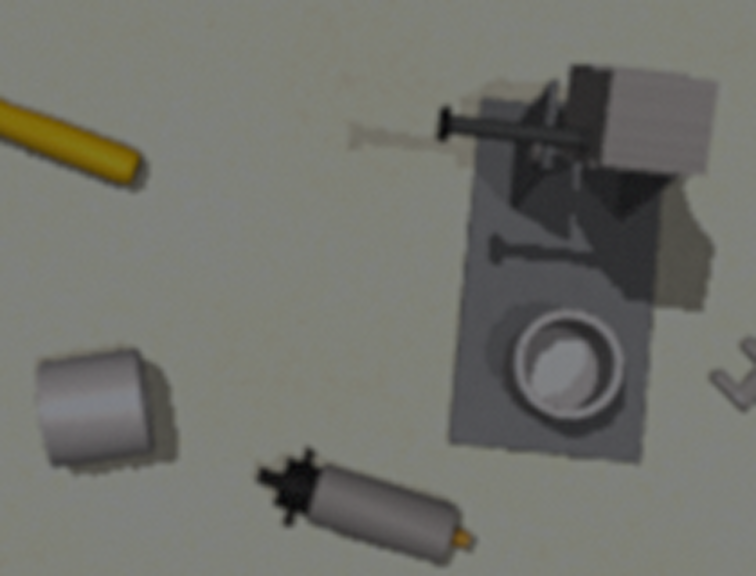

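View pics/scz.png

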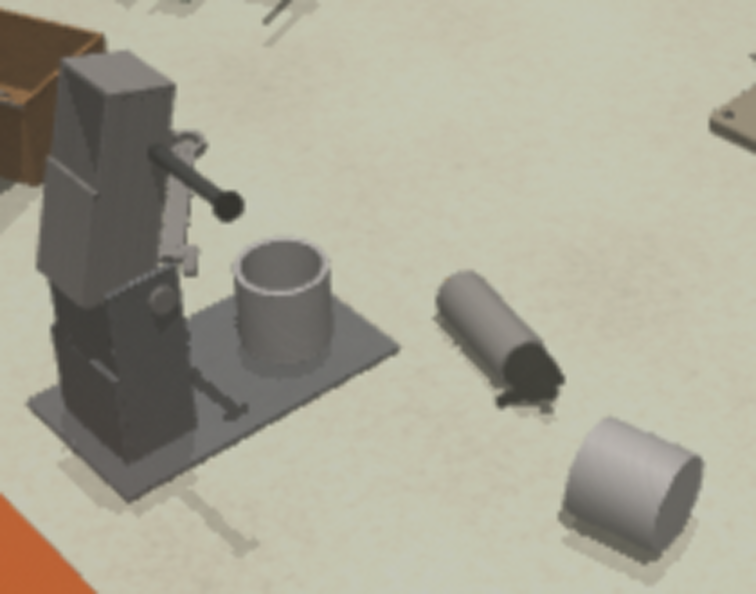

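The wide cup lies at about (0.484, 0.119), 64 x 60 mm and 64 mm high. The standing cup's rim is at about (0.516..0.520, -0.157), z 0.066. The two cameras differ by about 4 mm, so I will refine these with the wrist camera. Next, the stand's yaw and the pin.

```bash
python3 - <<'E'
from h import *
import workcell; print([x for x in dir(workcell) if not x.startswith('_')])
np.set_printoptions(precision=4,suppress=True)
T=cloud("top",np.load("pics/top0.npy")); S=cloud("scene",np.load("pics/scene0.npy"))
def pix(n,u,v,z):
    m=camera_model(n);K=np.array(m["camera_matrix"]);R=np.array(m["R"]);t=np.array(m["t"])
    c=-R.T@t; d=R.T@np.linalg.inv(K)@[u,v,1]; return c+d*(z-c[2])/d[2]
f=lambda a,b,s0,s1,n,z: pix(n,s0+a/3.6,s1+b/3.6,z)
fl=f(450,443,230,160,"top",.006); fr=f(640,462,230,160,"top",.006); ml=f(477,180,230,160,"top",.006); mr=f(655,300,230,160,"top",.006)
print("front L/R",fl,fr,np.linalg.norm(fl-fr),"yaw front",np.degrees(np.arctan2(*(fl-fr)[[0,1]])), "yaw left edge",np.degrees(np.arctan2((ml-fl)[1],(ml-fl)[0])),"right",np.degrees(np.arctan2((mr-fr)[1],(mr-fr)[0])))
c=(fl+fr)/2; print("front mid",c)
# scene corners
a=f(398,348,200,165,"scene",.006); b=f(130,500,200,165,"scene",.006); d=f(30,403,200,165,"scene",.006)
print("scene front-left?",a,b,d,np.linalg.norm(a-b),np.linalg.norm(b-d), np.degrees(np.arctan2((b-a)[1],(b-a)[0])))
# pin
for n,W,bx in (("top",T,(350,185,392,205)),("sc",S,(242,200,270,228))):
    u0,v0,u1,v1=bx;P=W[v0:v1,u0:u1].reshape(-1,3);P=P[np.isfinite(P).all(1)];P=P[(P[:,2]>.19)&(P[:,2]<.235)&(P[:,1]>-.125)]
    P=P[abs(P[:,0]-np.median(P[:,0]))<.02]
    k=np.polyfit(P[:,1],P[:,0],1);print(n,len(P),P.min(0),P.max(0),"x=%.4f*y+%.4f"%tuple(k),"zmed",np.median(P[:,2]), np.percentile(P[:,2],90))
# cap axis
P=T[245:300,230:285].reshape(-1,3);P=P[np.isfinite(P).all(1)];Q=P[P[:,2]>.055];print("cap ridge",len(Q),Q.mean(0));
q=Q[:,:2]-Q[:,:2].mean(0);print(np.linalg.svd(q,full_matrices=False)[2])
from scipy.optimize import least_squares
Q=P[P[:,2]>.03]
r=least_squares(lambda p: np.sqrt(((Q[:,0]-p[0]-p[1]*(Q[:,1]-.118))*np.cos(np.arctan(p[1])))**2+(Q[:,2]-p[2])**2)-.032,[.484,0,.033],loss='soft_l1',f_scale=.001);print("cyl",r.x,np.degrees(np.arctan(r.x[1])),"res",np.sqrt(np.mean(r.fun**2)))
a=np.array([r.x[1],1])/np.hypot(1,r.x[1]); s=Q[:,:2]@a; print("extent",np.percentile(s,[.5,2,98,99.5]), "a",a)
lo,hi=np.percentile(s,[1,99]);
E
```

```text
['MotionError', 'camera', 'camera_model', 'finger_overhang', 'get_obs', 'hand_in']
front L/R [ 0.4691 -0.0963  0.006 ] [ 0.4607 -0.2141  0.006 ] 0.1180828790434095 yaw front 4.0817128963760805 yaw left edge -4.936892731307148 right -5.260860783658269
front mid [ 0.4649 -0.1552  0.006 ]
scene front-left? [ 0.4781 -0.0892  0.006 ] [ 0.6922 -0.1052  0.006 ] [ 0.6827 -0.2219  0.006 ] 0.21471113455311383 0.1170276437737368 -4.27581202174928
top 205 [ 0.6132 -0.1248  0.2124] [ 0.6308 -0.0655  0.2261] x=0.0678*y+0.6261 zmed 0.21956677719608741 0.22215240190672855
sc 151 [ 0.617  -0.1249  0.2051] [ 0.6344 -0.0617  0.2225] x=0.0543*y+0.6302 zmed 0.21599988412416748 0.21884005910000962
cap ridge 631 [0.4837 0.119  0.062 ]
[[-0.2126  0.9771]
 [ 0.9771  0.2126]]
cyl [ 0.4844 -0.1839  0.0329] -10.420553241299402 res 0.0013230326051857843
extent [-0.0002  0.0005  0.0581  0.0593] a [-0.1809  0.9835]
```

```bash
cat >> h.py <<'E'
import json,os
def log():
    o=get_obs(); open("log.jsonl","a").write(json.dumps({k:np.array(o[k]).tolist() for k in ("clock","joint_pos","position","ee_rot","ft_force","grip_width")})+"\n"); return o
def frame(yaw,tilt=0):
    """tool y along heading yaw (deg, world), z down; then tilt (deg) about tool y"""
    y=np.radians(yaw); Y=np.array([np.cos(y),np.sin(y),0]); Z=np.array([0,0,-1.]); X=np.cross(Y,Z)
    return Ro.from_matrix(np.stack([X,Y,Z],1))*Ro.from_rotvec([0,np.radians(tilt),0])
def plan(P,R,n,claw,p0=None,r0=None,show=True):
    o=log(); p0=o["position"] if p0 is None else np.array(p0); r0=Ro.from_quat(o["ee_rot"]) if r0 is None else r0
    w=(r0.inv()*R).as_rotvec()/n; rows=[]
    for i in range(n):
        r=r0*Ro.from_rotvec(w*i); d=r.inv().apply((np.array(P)-p0)/n)*1000
        rows.append([round(float(x),4) for x in w]+[round(float(x),1) for x in d]+[claw])
    if show: print("total turn deg",np.degrees(np.linalg.norm(w)*n),"dist mm",np.linalg.norm(np.array(P)-p0)*1000)
    if show: print(json.dumps(rows))
    return rows
def st():
    o=log(); r=Ro.from_quat(o["ee_rot"]).as_matrix()
    print("t%.2f"%o["clock"],"p",np.round(o["position"],4),"z",np.round(r[:,2],3),"yaw_y %.2f"%np.degrees(np.arctan2(r[1,1],r[0,1])),"F",np.round(o["ft_force"],1),"g %.3f"%o["grip_width"],"q",np.round(o["joint_pos"],3)); return o
E
python3 - <<'E'
from h import *
plan([.48,.12,.36],frame(10.4),13,0)
E
```

```text
total turn deg 60.01562709781426 dist mm 551.0669640405896
[[-0.0001, 0.0001, 0.0806, -31.7, -27.0, -8.0, 0], [-0.0001, 0.0001, 0.0806, -33.8, -24.4, -8.0, 0], [-0.0001, 0.0001, 0.0806, -35.6, -21.6, -8.0, 0], [-0.0001, 0.0001, 0.0806, -37.2, -18.6, -8.0, 0], [-0.0001, 0.0001, 0.0806, -38.6, -15.6, -8.0, 0], [-0.0001, 0.0001, 0.0806, -39.7, -12.4, -8.0, 0], [-0.0001, 0.0001, 0.0806, -40.6, -9.2, -8.0, 0], [-0.0001, 0.0001, 0.0806, -41.2, -5.9, -8.0, 0], [-0.0001, 0.0001, 0.0806, -41.5, -2.5, -8.0, 0], [-0.0001, 0.0001, 0.0806, -41.6, 0.8, -8.0, 0], [-0.0001, 0.0001, 0.0806, -41.4, 4.2, -8.0, 0], [-0.0001, 0.0001, 0.0806, -40.9, 7.5, -8.0, 0], [-0.0001, 0.0001, 0.0806, -40.2, 10.8, -8.0, 0]]
```

```bash
python3 -m creep '[[0,0,0.08,-32,-27,-8,0],[0,0,0.08,-34,-24,-8,0],[0,0,0.08,-36,-22,-8,0],[0,0,0.08,-37,-19,-8,0],[0,0,0.08,-39,-16,-8,0],[0,0,0.08,-40,-12,-8,0],[0,0,0.08,-41,-9,-8,0]]'; python3 -c "
from h import *
st()"
python3 -m creep '[[0,0,0.08,-41,-6,-8,0],[0,0,0.08,-42,-2,-8,0],[0,0,0.08,-42,1,-8,0],[0,0,0.08,-41,4,-8,0],[0,0,0.08,-41,7,-8,0],[0,0,0.08,-40,11,-8,0],[0,0,0,0,0,0,0],[0,0,0,0,0,0,0]]'; python3 -c "
from h import *
st()
p,d=camera('wrist');cv2.imwrite('pics/w1.png',p);np.save('pics/w1.npy',d);st()"
```

```text
clock: 0.8
position: [0.3574, 0.3337, 0.3124]
ee_rot: [0.437, 0.899, -0.0, -0.0]
ft_force: [0.3, 0.4, 0.7]
grip_width: 0.998
t0.80 p [0.3574 0.3337 0.3124] z [-0.  0. -1.] yaw_y 38.14 F [0.3 0.4 0.7] g 0.998 q [-9.930e-01 -1.000e-03  1.490e-01  1.728e+00 -0.000e+00  1.415e+00
 -1.780e-01]
clock: 1.6
position: [0.4833, 0.1192, 0.3601]
ee_rot: [0.638, 0.77, -0.0, -0.0]
ft_force: [-0.0, 0.0, -0.0]
grip_width: 1.0
t1.60 p [0.4833 0.1192 0.3601] z [-0.  0. -1.] yaw_y 10.73 F [-0.  0. -0.] g 1.000 q [-0.742 -0.005  0.41   1.633  0.002  1.513 -0.144]
t1.65 p [0.4828 0.1203 0.3599] z [-0.001  0.    -1.   ] yaw_y 10.87 F [-0.5  0.2 -0.6] g 1.001 q [-0.743 -0.005  0.409  1.634  0.002  1.513 -0.144]
```

View pics/w1.png

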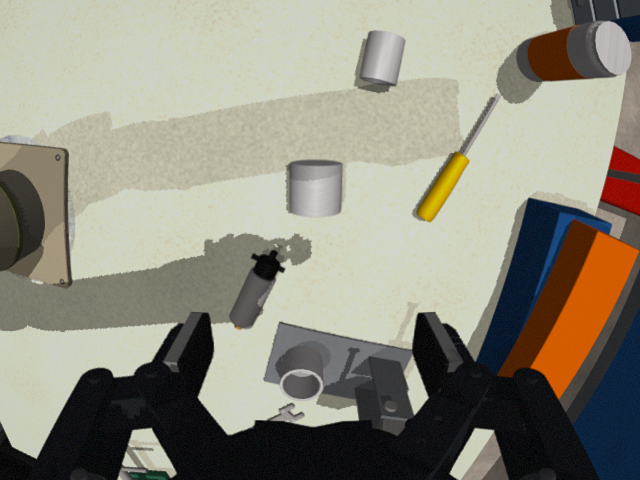

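The wide cup is at (315,188), the narrow one at (383,58), the standing cup at (300,380) and the pump at (257,290). Next I compute world points from the wrist depth.

```bash
cat >> h.py <<'E'
def wcloud(d,pos,rot):
    m=camera_model("wrist");K=m["camera_matrix"];M=m["mount"]
    v,u=np.mgrid[0:480,0:640]; a=(u-K[0,2])/K[0,0]; b=(v-K[1,2])/K[1,1]; th=np.hypot(a,b); s=np.where(th>1e-9,np.tan(np.minimum(th,1.5))/np.maximum(th,1e-9),1)
    c=np.stack([a*s*d,b*s*d,d],-1); t=c@M[:3,:3].T+M[:3,3]
    w=t@Ro.from_quat(rot).as_matrix().T+np.array(pos); w[d<=0]=np.nan; return w
def box(W,b):
    u0,v0,u1,v1=b;P=W[v0:v1,u0:u1].reshape(-1,3);return P[np.isfinite(P).all(1)]
from scipy.optimize import least_squares
def circ(P,r=None):
    if r: f=lambda p:np.hypot(P[:,0]-p[0],P[:,1]-p[1])-r
    else: f=lambda p:np.hypot(P[:,0]-p[0],P[:,1]-p[1])-p[2]
    x=least_squares(f,[P[:,0].mean(),P[:,1].mean(),.03],loss='soft_l1',f_scale=.001); return x.x,np.sqrt(np.mean(x.fun**2))
def cyl(Q,x0,y0,r=.032):
    f=lambda p: np.sqrt(((Q[:,0]-p[0]-p[1]*(Q[:,1]-y0))*np.cos(np.arctan(p[1])))**2+(Q[:,2]-p[2])**2)-r
    x=least_squares(f,[x0,0,r],loss='soft_l1',f_scale=.001); a=np.array([x.x[1],1])/np.hypot(1,x.x[1]); s=(Q[:,:2]-[x.x[0],y0])@a
    return x.x,np.degrees(np.arctan(x.x[1])),np.sqrt(np.mean(x.fun**2)),np.percentile(s,[.5,1,2,50,98,99,99.5])
E
python3 - <<'E'
from h import *
np.set_printoptions(precision=4,suppress=True)
L=[json.loads(l) for l in open("log.jsonl")]; o=L[-2]; print(o["clock"])
W=wcloud(np.load("pics/w1.npy"),o["position"],o["ee_rot"])
for u,v in [(200,120),(400,250),(420,100),(150,300),(150,190),(315,188),(383,58)]: print(u,v,W[v,u])
P=box(W,(275,150,355,225)); t=np.median(P[P[:,2]<.008,2]); print("table",t)
Q=P[P[:,2]>.03]; print("cap",cyl(Q,.484,.119), len(Q),np.percentile(Q[:,2],99))
print(Q.min(0),Q.max(0))
P=box(W,(265,335,335,410)); R=P[(P[:,2]>.058)&(P[:,2]<.075)];print("rim",len(R),np.median(R,0),circ(R))
E
```

```text
1.6
200 120 [0.3234 0.1765 0.002 ]
400 250 [0.6207 0.0498 0.0009]
420 100 [0.5981 0.255  0.0021]
150 300 [ 0.2674 -0.1021  0.0022]
150 190 [0.2613 0.0717 0.0006]
315 188 [0.4848 0.1246 0.0646]
383 58 [0.5329 0.2881 0.0473]
table 0.001118758374793638
cap (array([ 0.4866, -0.1825,  0.0327]), np.float64(-10.343792228498536), np.float64(0.004007382346205814), array([-0.028 , -0.0275, -0.0269,  0.0041,  0.0311,  0.0319,  0.032 ])) 2771 0.06601203990848861
[0.451  0.0869 0.0321] [0.5211 0.1547 0.0671]
rim 592 [ 0.5179 -0.1526  0.0659] (array([ 0.5182, -0.1552,  0.0291]), np.float64(0.0014805022117660809))
```

```bash
python3 - <<'E'
from h import *
np.set_printoptions(precision=4,suppress=True)
L=[json.loads(l) for l in open("log.jsonl")]; o=L[-2]
W=wcloud(np.load("pics/w1.npy"),o["position"],o["ee_rot"])
a=np.array([-.18,.983])
for v in range(156,216,4): p=W[v,316]; print(v,p,"s %.4f"%((p[:2]-[.4855,.12])@a))
p=cv2.imread("pics/w1.png"); cv2.imwrite("pics/w1z.png",cv2.resize(p[145:230,270:360],None,fx=6,fy=6,interpolation=cv2.INTER_CUBIC))
plan([.621,-.094,.33],frame(-4.6),8,0)
E
```

```text
156 [ 0.4809  0.154  -0.0002] s 0.0343
160 [0.4815 0.1503 0.012 ] s 0.0305
164 [0.4813 0.1496 0.0474] s 0.0299
168 [0.4816 0.1473 0.0647] s 0.0275
172 [0.4824 0.143  0.066 ] s 0.0232
176 [0.4833 0.1384 0.0653] s 0.0185
180 [0.4842 0.1337 0.0637] s 0.0137
184 [0.485  0.1296 0.0661] s 0.0095
188 [0.4859 0.1249 0.0652] s 0.0047
192 [0.4868 0.1204 0.0655] s 0.0002
196 [0.4877 0.1157 0.0646] s -0.0047
200 [0.4885 0.1112 0.0653] s -0.0092
204 [0.4894 0.1065 0.0648] s -0.0140
208 [0.4903 0.1022 0.066 ] s -0.0184
212 [0.4912 0.0972 0.0649] s -0.0234
total turn deg 15.465663320250798 dist mm 256.7530506363494
[[-0.0001, -0.0, 0.0337, -29.6, 11.9, 3.7, 0], [-0.0001, -0.0, 0.0337, -29.1, 12.9, 3.7, 0], [-0.0001, -0.0, 0.0337, -28.7, 13.9, 3.7, 0], [-0.0001, -0.0, 0.0337, -28.2, 14.8, 3.7, 0], [-0.0001, -0.0, 0.0337, -27.7, 15.8, 3.7, 0], [-0.0001, -0.0, 0.0337, -27.1, 16.7, 3.7, 0], [-0.0001, -0.0, 0.0337, -26.6, 17.6, 3.7, 0], [-0.0001, -0.0, 0.0337, -26.0, 18.5, 3.7, 0]]
```

View pics/w1z.png

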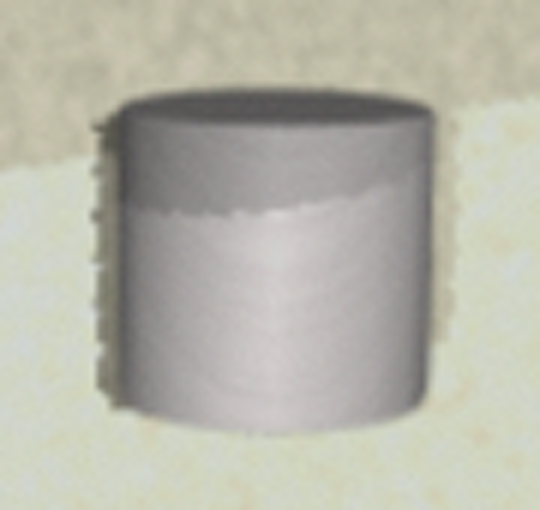

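The +y end is flat (s≈0.030 at heights 0.012 and 0.047), so it is the closed base and the mouth faces -y. Next I go above the pin.

```bash
python3 -m creep '[[0,0,0.034,-30,12,4,0],[0,0,0.034,-29,13,4,0],[0,0,0.034,-29,14,4,0],[0,0,0.034,-28,15,4,0],[0,0,0.034,-28,16,4,0],[0,0,0.034,-27,17,4,0],[0,0,0.034,-27,18,4,90],[0,0,0.034,-26,18,4,90]]'; python3 -m creep '[[0,0,0,0,0,0,90],[0,0,0,0,0,0,90]]'; python3 -c "
from h import *
st()
p,d=camera('wrist');cv2.imwrite('pics/w2.png',p);np.save('pics/w2.npy',d);st()"
```

```text
clock: 2.45
position: [0.6226, -0.0945, 0.3274]
ee_rot: [0.735, 0.678, -0.0, -0.001]
ft_force: [0.8, -0.4, 0.3]
grip_width: 0.692
clock: 2.65
position: [0.6219, -0.0945, 0.3273]
ee_rot: [0.735, 0.678, -0.001, -0.001]
ft_force: [-0.5, 0.7, 0.3]
grip_width: 0.65
t2.65 p [ 0.6219 -0.0945  0.3273] z [-0.002  0.    -1.   ] yaw_y -4.68 F [-0.5  0.7  0.3] g 0.650 q [-0.394  0.354  0.638  1.363 -0.208  1.494  0.148]
t2.70 p [ 0.6219 -0.0937  0.3277] z [-0.001  0.001 -1.   ] yaw_y -4.61 F [-0.3  0.4  0.2] g 0.646 q [-0.395  0.352  0.637  1.363 -0.208  1.494  0.148]
```

View pics/w2.png

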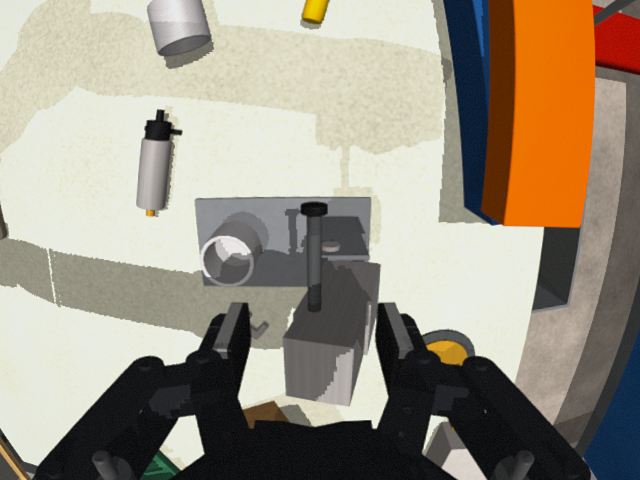

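The pin is at (315,212–305), centred between the fingers. The standing cup's rim is at (228,260).

```bash
python3 - <<'E'
from h import *
np.set_printoptions(precision=4,suppress=True)
L=[json.loads(l) for l in open("log.jsonl")]; o=L[-2]; print(o["clock"])
W=wcloud(np.load("pics/w2.npy"),o["position"],o["ee_rot"])
P=box(W,(304,218,328,300)); P=P[(P[:,2]>.19)&(P[:,2]<.235)]; k=np.polyfit(P[:,1],P[:,0],1); print("pin",len(P),P.min(0),P.max(0),k,np.percentile(P[:,2],[50,90,97]))
K=box(W,(298,200,330,217));K=K[K[:,2]>.19];print("knob",K.min(0),K.max(0),K.mean(0))
P=box(W,(195,225,260,290)); R=P[(P[:,2]>.058)&(P[:,2]<.075)];print("rim",len(R),np.median(R,0),circ(R)); print("z",np.percentile(R[:,2],[10,50,90]))
for u,v in [(210,210),(355,205),(200,250)]: print(W[v,u])
P=box(W,(283,320,360,405)); B=P[P[:,2]>.235]; print("bin top",B.min(0),B.max(0),np.median(B,0))
# tool-frame check of pin: jaw axis offset
r=Ro.from_quat(o["ee_rot"]); 
E
```

```text
2.65
pin 1213 [ 0.611  -0.1421  0.1901] [ 0.6287 -0.0722  0.2221] [0.0547 0.6274] [0.2195 0.2207 0.2211]
knob [ 0.6161 -0.0711  0.209 ] [ 0.633  -0.0635  0.2259] [ 0.6245 -0.0666  0.2203]
rim 931 [ 0.5188 -0.157   0.0663] (array([ 0.5192, -0.1562,  0.0292]), np.float64(0.0015655275716863024))
z [0.0606 0.0663 0.0677]
[ 0.4911 -0.1102  0.0064]
[ 0.6709 -0.1192  0.0068]
[ 0.4689 -0.1614  0.0079]
bin top [ 0.5946 -0.1921  0.235 ] [ 0.6484 -0.1382  0.2645] [ 0.6214 -0.1552  0.2559]
```

```bash
python3 -m creep '[[0,0,0,0,0,30,120],[0,0,0,0,0,30,120],[0,0,0,0,0,25,120],[0,0,0,0,0,15,120],[0,0,0,0,0,7,120],[0,0,0,0,0,0,120]]'; python3 -c "
from h import *
st()
p,d=camera('wrist');cv2.imwrite('pics/w3.png',p);np.save('pics/w3.npy',d)"
```

```text
clock: 3.3
position: [0.6218, -0.0946, 0.2212]
ee_rot: [0.735, 0.678, 0.0, -0.0]
ft_force: [0.3, 0.1, 0.0]
grip_width: 0.526
t3.30 p [ 0.6218 -0.0946  0.2212] z [-0.  0. -1.] yaw_y -4.69 F [0.3 0.1 0. ] g 0.526 q [-0.389  0.403  0.615  1.527 -0.238  1.288  0.173]
```

View pics/w3.png

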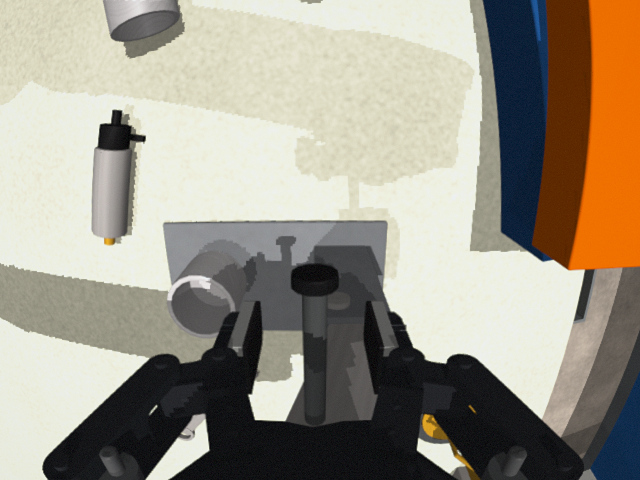

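The pin at (315,340) lies midway between the pads at (250,335) and (380,335). Next I close the gripper.

```bash
python3 -m creep '[[0,0,0,0,0,0,255],[0,0,0,0,0,0,255],[0,0,0,0,0,0,255],[0,0,0,0,0,0,255],[0,0,0,0,0,0,255],[0,0,0,0,0,0,255],[0,0,0,0,0,0,255],[0,0,0,0,0,0,255]]' 40; python3 -c "
from h import *
st()
p,d=camera('wrist');cv2.imwrite('pics/w4.png',p);np.save('pics/w4.npy',d)
th=np.linspace(0,1.6,19);x=-15*np.cos(th)-94*np.sin(th);z=94*np.cos(th)-15*np.sin(th)
for i in range(18): print('%.2f %.1f %.1f'%(th[i+1],x[i+1]-x[i],-(z[i+1]-z[i])))"
```

```text
clock: 4.15
position: [0.6224, -0.0956, 0.2222]
ee_rot: [0.736, 0.677, 0.001, 0.0]
ft_force: [-0.3, 0.8, 6.3]
grip_width: 0.103
t4.15 p [ 0.6224 -0.0956  0.2222] z [ 0.002  0.    -1.   ] yaw_y -4.76 F [-0.3  0.8  6.3] g 0.103 q [-0.389  0.402  0.616  1.525 -0.238  1.288  0.173]
0.09 -8.3 1.7
0.18 -8.1 2.4
0.27 -7.9 3.1
0.36 -7.5 3.8
0.44 -7.2 4.5
0.53 -6.7 5.1
0.62 -6.3 5.7
0.71 -5.7 6.2
0.80 -5.2 6.7
0.89 -4.6 7.1
0.98 -3.9 7.5
1.07 -3.2 7.8
1.16 -2.5 8.1
1.24 -1.8 8.3
1.33 -1.0 8.4
1.42 -0.3 8.5
1.51 0.5 8.4
1.60 1.2 8.4
```

View pics/w4.png

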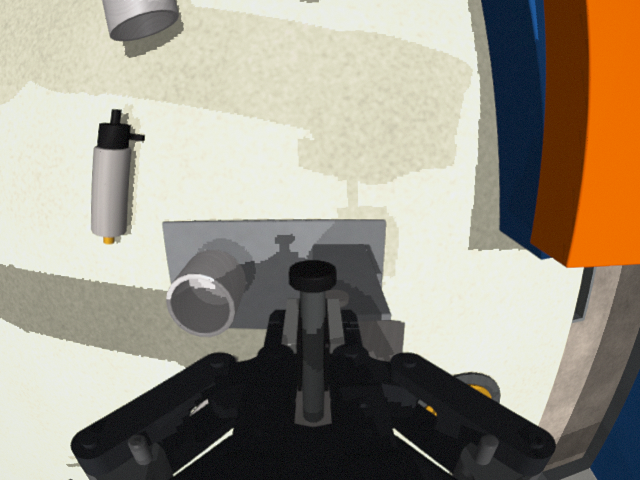

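The pin is held (opening ≈ 9 mm). Next I pull it along the arc, watching the force.

```bash
python3 -m creep '[[0,0,0,0,-8,2,255],[0,0,0,0,-8,2,255],[0,0,0,0,-8,3,255],[0,0,0,0,-8,4,255],[0,0,0,0,-7,4,255],[0,0,0,0,-7,5,255]]'; python3 -c "
from h import *
st()"; python3 -m creep '[[0,0,0,0,-6,6,255],[0,0,0,0,-6,6,255],[0,0,0,0,-5,7,255],[0,0,0,0,-5,7,255],[0,0,0,0,-4,8,255],[0,0,0,0,-3,8,255]]';python3 -c "
from h import *
st()"
```

```text
clock: 4.8
position: [0.5757, -0.0918, 0.2012]
ee_rot: [0.736, 0.677, 0.0, 0.0]
ft_force: [3.0, -1.5, 0.9]
grip_width: 0.098
t4.80 p [ 0.5757 -0.0918  0.2012] z [ 0.001 -0.    -1.   ] yaw_y -4.76 F [ 3.  -1.5  0.9] g 0.098 q [-0.434  0.308  0.623  1.68  -0.19   1.215  0.15 ]
clock: 5.4
position: [0.5471, -0.0894, 0.1588]
ee_rot: [0.736, 0.677, 0.0, 0.0]
ft_force: [5.8, -3.3, 1.6]
grip_width: 0.098
t5.40 p [ 0.5471 -0.0894  0.1588] z [ 0.001 -0.    -1.   ] yaw_y -4.76 F [ 5.8 -3.3  1.6] g 0.098 q [-0.448  0.283  0.618  1.801 -0.181  1.114  0.148]
```

```bash
python3 -m creep '[[0,0,0,0,-2,8,255],[0,0,0,0,-2,8,255],[0,0,0,0,-1,8,255],[0,0,0,0,0,8,255],[0,0,0,0,0.5,7,255]]'; python3 -c "
from h import *
st()"; python3 -m creep '[[0,0,0,0,0.5,4,255],[0,0,0,0,0.5,2,255]]';python3 -c "
from h import *
st()"
```

```text
clock: 5.9
position: [0.5424, -0.089, 0.1195]
ee_rot: [0.736, 0.677, -0.0, -0.0]
ft_force: [2.0, -2.9, 2.2]
grip_width: 0.098
t5.90 p [ 0.5424 -0.089   0.1195] z [-0.001 -0.    -1.   ] yaw_y -4.77 F [ 2.  -2.9  2.2] g 0.098 q [-0.435  0.323  0.604  1.848 -0.211  1.036  0.171]
clock: 6.1
position: [0.543, -0.089, 0.1135]
ee_rot: [0.736, 0.677, -0.001, -0.001]
ft_force: [-0.8, -2.3, 3.0]
grip_width: 0.097
t6.10 p [ 0.543  -0.089   0.1135] z [-0.002  0.    -1.   ] yaw_y -4.76 F [-0.8 -2.3  3. ] g 0.097 q [-0.431  0.333  0.601  1.85  -0.218  1.026  0.176]
```

```bash
python3 -m creep '[[0,0,0,0,0,1.5,255],[0,0,0,0,0,0,255],[0,0,0,0,0,0,255],[0,0,0,0,0,0,255]]';python3 -c "
from h import *
st()
p,d=camera('scene');cv2.imwrite('pics/s5.png',p[165:330,180:400].repeat(3,0).repeat(3,1));np.save('pics/s5.npy',d)
p,d=camera('top');cv2.imwrite('pics/t5.png',p[160:320,330:450].repeat(3,0).repeat(3,1))
p,d=camera('wrist');cv2.imwrite('pics/w5.png',p);np.save('pics/w5.npy',d)
st()"
```

```text
clock: 6.5
position: [0.5432, -0.089, 0.1127]
ee_rot: [0.736, 0.677, -0.0, -0.0]
ft_force: [-3.0, -3.7, 2.5]
grip_width: 0.099
t6.50 p [ 0.5432 -0.089   0.1127] z [-0.001  0.    -1.   ] yaw_y -4.77 F [-3.  -3.7  2.5] g 0.099 q [-0.43   0.334  0.601  1.851 -0.219  1.023  0.177]
t6.65 p [ 0.5432 -0.0891  0.1127] z [-0.001  0.    -1.   ] yaw_y -4.77 F [-3.3 -3.6  2.6] g 0.098 q [-0.43   0.334  0.601  1.851 -0.219  1.023  0.177]
```

View pics/s5.png

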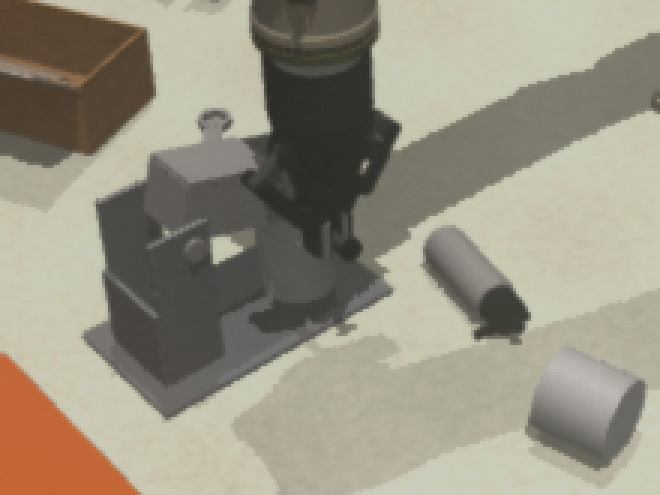

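View pics/w5.png

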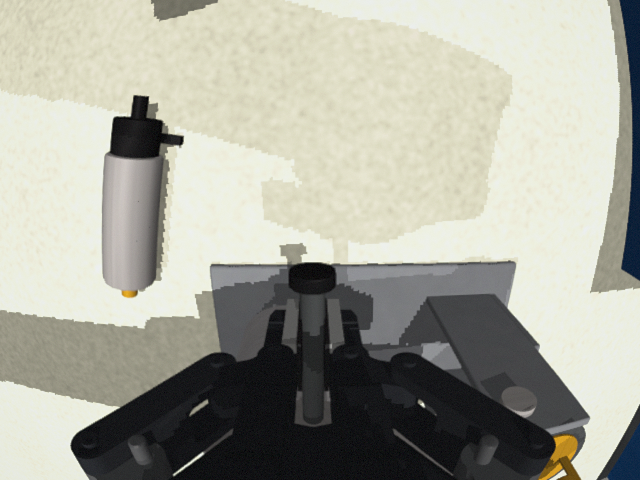

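The bin lies level over the cup and the arm is meeting resistance at the stop. I press a little more and dwell so the balls can drop.

```bash
python3 -m creep '[[0,0,0,0,0.5,1.5,255],[0,0,0,0,0,0,255],[0,0,0,0,0,0,255],[0,0,0,0,0,0,255],[0,0,0,0,0,0,255],[0,0,0,0,0,0,255]]';python3 -c "
from h import *
st()
p,d=camera('top');cv2.imwrite('pics/t6.png',p[160:320,330:450].repeat(3,0).repeat(3,1))
S=cloud('scene',np.load('pics/s5.npy'))
b=lambda u,v:np.round(S[165+v//3,180+u//3],3)
print('bin pts',b(200,170),b(230,165),b(165,175), b(175,215))"
```

```text
clock: 7.25
position: [0.5435, -0.0891, 0.1113]
ee_rot: [0.736, 0.677, -0.0, -0.001]
ft_force: [-6.8, -2.5, 5.9]
grip_width: 0.098
t7.25 p [ 0.5435 -0.0891  0.1113] z [-0.002  0.    -1.   ] yaw_y -4.77 F [-6.8 -2.5  5.9] g 0.098 q [-0.429  0.337  0.6    1.851 -0.221  1.021  0.178]
bin pts [ 0.604 -0.156  0.16 ] [ 0.58  -0.152  0.151] [ 0.623 -0.169  0.158] [ 0.633 -0.15   0.138]
```

View pics/t6.png

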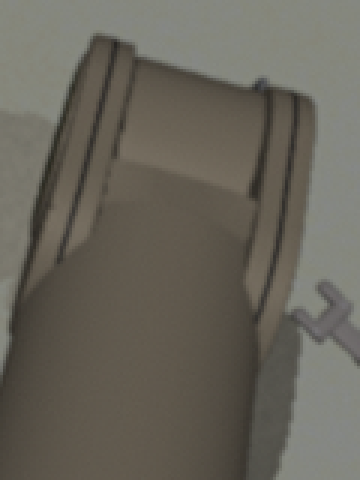

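```bash
python3 -m creep '[[0,0,0,0,-0.5,2,255],[0,0,0,0,0,0,255],[0,0,0,0,0,0,255],[0,0,0,0,0,0,255],[0,0,0,0,0,0,255]]';python3 -c "
from h import *
st()
p,d=camera('scene');cv2.imwrite('pics/s7.png',p[165:330,180:400].repeat(3,0).repeat(3,1));np.save('pics/s7.npy',d)
S=cloud('scene',d)
u,v=np.mgrid[155:235:3,155:185:3]
P=np.array([S[165+b//3,180+a//3] for a,b in zip(u.ravel(),v.ravel())]);P=P[(P[:,2]>.14)&(P[:,2]<.175)]
print(len(P));A=np.c_[P[:,:2]-P[:,:2].mean(0),np.ones(len(P))];print(np.linalg.lstsq(A,P[:,2],rcond=None)[0],P.min(0),P.max(0))
"
```

```text
clock: 7.8
position: [0.5437, -0.0891, 0.1101]
ee_rot: [0.736, 0.677, 0.0, -0.0]
ft_force: [-7.0, -2.4, 12.8]
grip_width: 0.1
t7.80 p [ 0.5437 -0.0891  0.1101] z [ 0.     0.001 -1.   ] yaw_y -4.77 F [-7.  -2.4 12.8] g 0.100 q [-0.429  0.338  0.6    1.853 -0.223  1.017  0.179]
267
[0.18659735 0.04479303 0.15859241] [ 0.56606817 -0.18835049  0.1473395 ] [ 0.62695995 -0.13695017  0.16694577]
```

View pics/s7.png

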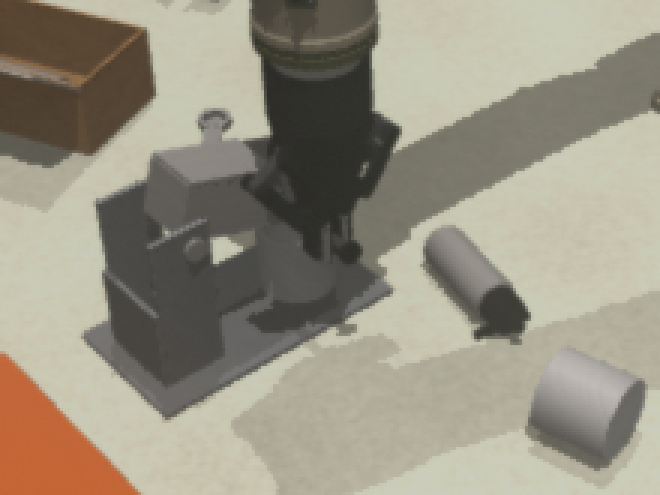

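The force rises to 13 N over the last millimetre, so the bin is at the stop. I dwell a little longer, then lead the bin back on the reverse arc.

```bash
python3 -m creep '[[0,0,0,0,0,-1,255],[0,0,0,0,0,0,255],[0,0,0,0,0,0,255],[0,0,0,0,0,0,255],[0,0,0,0,0,0,255],[0,0,0,0,0,0,255]]'; python3 -m creep '[[0,0,0,0,-1,-8,255],[0,0,0,0,-0.5,-9,255],[0,0,0,0,0.5,-9,255],[0,0,0,0,1,-9,255],[0,0,0,0,2,-8,255],[0,0,0,0,3,-8,255],[0,0,0,0,4,-8,255],[0,0,0,0,5,-7,255]]';python3 -c "
from h import *
st()"; python3 -m creep '[[0,0,0,0,5,-7,255],[0,0,0,0,6,-7,255],[0,0,0,0,6,-6,255],[0,0,0,0,7,-6,255],[0,0,0,0,7,-5,255]]';python3 -c "
from h import *
st()"
```

```text
clock: 8.45
position: [0.5435, -0.0891, 0.1108]
ee_rot: [0.736, 0.677, 0.0, -0.0]
ft_force: [-5.9, -3.0, 8.9]
grip_width: 0.096
clock: 9.25
position: [0.5546, -0.0898, 0.1762]
ee_rot: [0.736, 0.677, -0.002, -0.003]
ft_force: [-24.3, -0.7, 10.8]
grip_width: 0.097
t9.25 p [ 0.5546 -0.0898  0.1762] z [-0.008  0.002 -1.   ] yaw_y -4.77 F [-24.3  -0.7  10.8] g 0.097 q [-0.445  0.288  0.621  1.756 -0.182  1.163  0.147]
clock: 9.75
position: [0.5871, -0.0924, 0.2102]
ee_rot: [0.736, 0.677, -0.0, -0.002]
ft_force: [-18.6, 0.4, 29.1]
grip_width: 0.1
t9.75 p [ 0.5871 -0.0924  0.2102] z [-0.003  0.003 -1.   ] yaw_y -4.77 F [-18.6   0.4  29.1] g 0.100 q [-0.423  0.331  0.623  1.635 -0.204  1.245  0.157]
```

```bash
python3 -m creep '[[0,0,0,0,5,-6,255],[0,0,0,0,7,-4,255],[0,0,0,0,8,-2.5,255],[0,0,0,0,8,-2,255],[0,0,0,0,4,-1,255],[0,0,0,0,0,0,255]]';python3 -c "
from h import *
st()"
```

```text
clock: 10.35
position: [0.6215, -0.0951, 0.2235]
ee_rot: [0.736, 0.677, 0.001, 0.001]
ft_force: [-0.3, -1.8, 5.3]
grip_width: 0.099
t10.35 p [ 0.6215 -0.0951  0.2235] z [ 0.002 -0.    -1.   ] yaw_y -4.73 F [-0.3 -1.8  5.3] g 0.099 q [-0.392  0.4    0.618  1.526 -0.237  1.29   0.172]
```

The bin is back upright. I release it, rise clear and look.

```bash
python3 -m creep '[[0,0,0,0,0,0,100],[0,0,0,0,0,0,100],[0,0,0,0,0,0,100],[0,0,0,0,0,0,100]]'; python3 -m creep '[[0,0,0,0,0,-15,60],[0,0,0,0,0,-30,0],[0,0,0,0,0,-40,0],[0,0,0,15,-20,-30,0],[0,0,0,20,-30,-20,0],[0,0,0,0,0,0,0]]';python3 -c "
from h import *
st()
p,d=camera('wrist');cv2.imwrite('pics/w8.png',p);np.save('pics/w8.npy',d)
p,d=camera('top');cv2.imwrite('pics/t8.png',p[160:320,330:450].repeat(3,0).repeat(3,1))
p,d=camera('scene');cv2.imwrite('pics/s8.png',p[165:330,180:400].repeat(3,0).repeat(3,1));np.save('pics/s8.npy',d)
st()
"
```

```text
clock: 10.75
position: [0.6203, -0.0949, 0.2226]
ee_rot: [0.736, 0.677, 0.0, -0.0]
ft_force: [-0.4, -0.1, -0.8]
grip_width: 0.609
clock: 11.35
position: [0.5728, -0.0542, 0.3627]
ee_rot: [0.735, 0.678, 0.003, 0.001]
ft_force: [0.8, -0.5, 0.6]
grip_width: 0.999
t11.35 p [ 0.5728 -0.0542  0.3627] z [ 0.006  0.003 -1.   ] yaw_y -4.60 F [ 0.8 -0.5  0.6] g 0.999 q [-0.515  0.197  0.634  1.453 -0.12   1.524  0.034]
t11.50 p [ 0.5735 -0.0565  0.3583] z [ 0.001  0.    -1.   ] yaw_y -4.75 F [ 0.3  0.7 -0.4] g 0.996 q [-0.511  0.204  0.635  1.455 -0.121  1.521  0.037]
```

View pics/w8.png

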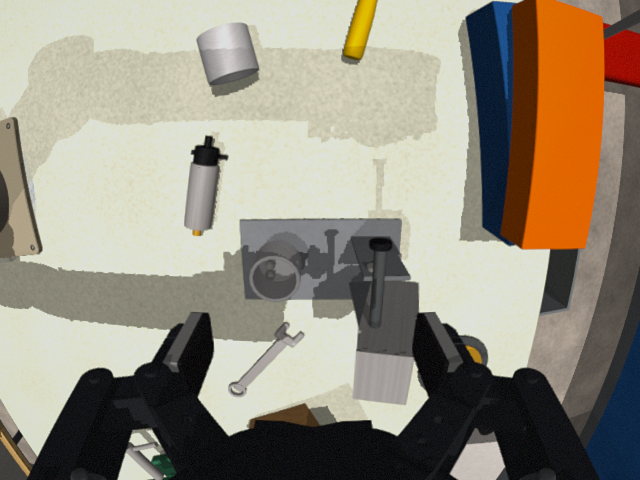

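View pics/s8.png

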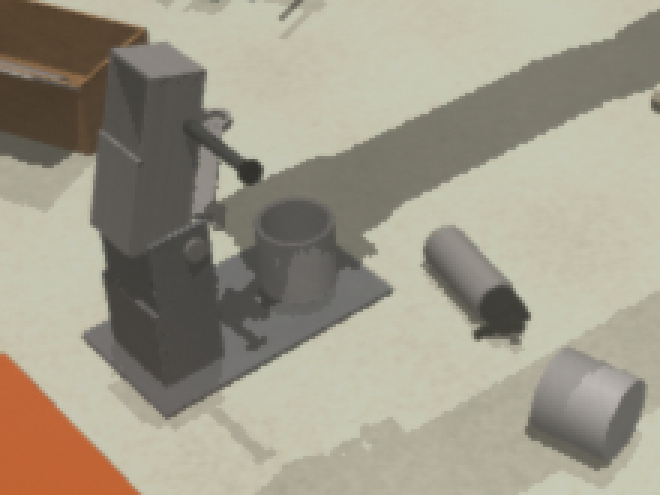

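```bash
python3 -c "
from h import *
np.set_printoptions(precision=4,suppress=True)
p=cv2.imread('pics/w8.png')[235:310,240:315]; p=cv2.convertScaleAbs(p,alpha=2.0); cv2.imwrite('pics/w8z.png',cv2.resize(p,None,fx=5,fy=5,interpolation=cv2.INTER_CUBIC))
p=cv2.imread('pics/t8.png'); cv2.imwrite('pics/t8b.png',cv2.convertScaleAbs(p,alpha=1.8))
L=[json.loads(l) for l in open('log.jsonl')]; o=L[-2]; print(o['clock'])
W=wcloud(np.load('pics/w8.npy'),o['position'],o['ee_rot'])
P=box(W,(240,245,310,305)); R=P[(P[:,2]>.058)&(P[:,2]<.075)];print('rim',len(R),np.median(R,0),circ(R))
print(W[270:296:3,262:292:3,2])
"
```

```text
11.35
rim 784 [ 0.5185 -0.1561  0.0665] (array([ 0.5187, -0.156 ,  0.0292]), np.float64(0.0015874580925796134))
[[0.0127 0.0133 0.0198 0.0201 0.0126 0.0129 0.0147 0.0133 0.0131 0.0126]
 [0.0165 0.0214 0.0238 0.0238 0.0234 0.0125 0.0127 0.0114 0.0124 0.0147]
 [0.0229 0.0246 0.0268 0.0271 0.0238 0.0135 0.0132 0.0133 0.0148 0.0135]
 [0.0286 0.0219 0.0262 0.0255 0.0139 0.0139 0.0133 0.015  0.0142 0.0208]
 [0.0369 0.0298 0.0252 0.0224 0.0194 0.0189 0.0177 0.021  0.0242 0.029 ]
 [0.043  0.0393 0.0338 0.0336 0.0265 0.0275 0.0258 0.029  0.033  0.0359]
 [0.0495 0.0446 0.0411 0.0384 0.0359 0.0352 0.0359 0.0399 0.0417 0.0481]
 [0.0589 0.0543 0.0501 0.0476 0.0444 0.0449 0.0454 0.0489 0.053  0.0573]
 [0.0662 0.0601 0.0598 0.0568 0.0555 0.0559 0.0555 0.0586 0.0642 0.0662]]
```

View pics/w8z.png

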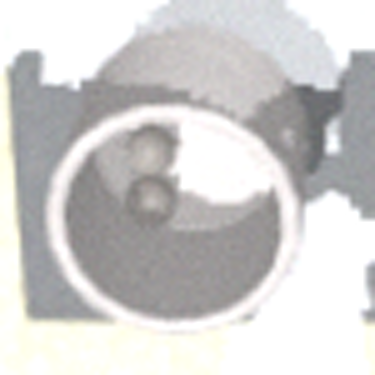

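View pics/t8b.png

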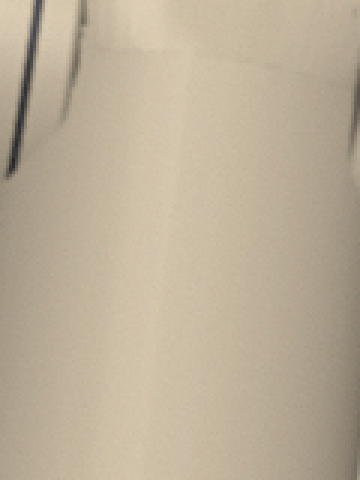

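```bash
python3 -c "
from h import *
np.set_printoptions(precision=4,suppress=True,linewidth=150)
L=[json.loads(l) for l in open('log.jsonl')]; o=L[-2]
W=wcloud(np.load('pics/w8.npy'),o['position'],o['ee_rot'])
print(W[252:276:2,290:330:3,2]); print(W[263,299],W[263,305],W[263,312])
S=cloud('scene',np.load('pics/s8.npy')); print(S[165+97:165+102,180+84:180+94,2]); print(S[165+99,180+88])
p=cv2.imread('pics/w8.png')[235:310,240:340]; p=cv2.convertScaleAbs(p,alpha=1.3); cv2.imwrite('pics/w8y.png',cv2.resize(p,None,fx=7,fy=7,interpolation=cv2.INTER_CUBIC))
p=cv2.imread('pics/s8.png')[120:360,150:450];cv2.imwrite('pics/s8y.png',cv2.resize(cv2.convertScaleAbs(p,alpha=1.3),None,fx=2.5,fy=2.5))
"
```

```text
[[0.0392 0.0324 0.0189 0.0055 0.0071 0.007  0.0067 0.0075 0.0057 0.0078 0.007  0.0081 0.0067 0.0051]
 [0.0439 0.039  0.0261 0.0138 0.0057 0.0058 0.0065 0.0073 0.008  0.0063 0.0076 0.0073 0.0067 0.0063]
 [0.0548 0.0462 0.0331 0.0218 0.0078 0.0073 0.0061 0.0081 0.0076 0.008  0.0067 0.0067 0.0051 0.007 ]
 [0.0577 0.0493 0.0382 0.024  0.0059 0.007  0.0067 0.0073 0.0075 0.0065 0.0089 0.0069 0.0061 0.0074]
 [0.0635 0.0543 0.0439 0.0302 0.0063 0.0081 0.0072 0.0088 0.0068 0.0068 0.0078 0.007  0.0086 0.0069]
 [0.0669 0.0619 0.0492 0.0382 0.0055 0.0078 0.0081 0.0052 0.008  0.0083 0.0073 0.0083 0.0077 0.0054]
 [0.0672 0.0664 0.0577 0.0438 0.007  0.0066 0.0068 0.0078 0.0073 0.0067 0.0071 0.0092 0.0063 0.007 ]
 [0.0126 0.068  0.0618 0.0473 0.0067 0.0074 0.0076 0.0091 0.0065 0.0058 0.0076 0.0084 0.0083 0.0078]
 [0.0142 0.0672 0.0672 0.0527 0.0088 0.0077 0.0056 0.0065 0.0081 0.0084 0.0079 0.0071 0.0062 0.0076]
 [0.0113 0.0141 0.066  0.0585 0.0076 0.0056 0.0062 0.0077 0.0058 0.007  0.0068 0.0078 0.0079 0.007 ]
 [0.0135 0.0131 0.0681 0.0635 0.0066 0.0076 0.0078 0.0078 0.0078 0.0081 0.0074 0.0072 0.0069 0.0086]
 [0.0118 0.0145 0.068  0.0675 0.0077 0.0063 0.0056 0.0061 0.0059 0.0075 0.0071 0.0065 0.0085 0.0065]]
[ 0.5493 -0.1492  0.0401] [ 0.5553 -0.1639  0.0057] [ 0.565  -0.1635  0.0085]
[[0.005  0.0048 0.0063 0.0046 0.0077 0.0105 0.0103 0.0119 0.0142 0.0163]
 [0.0034 0.0007 0.0048 0.0042 0.0047 0.0027 0.0056 0.0076 0.0097 0.0096]
 [0.0062 0.0075 0.0052 0.0073 0.0063 0.0035 0.0061 0.0044 0.0079 0.0068]
 [0.005  0.0052 0.0023 0.0051 0.0032 0.0043 0.0036 0.0022 0.0035 0.0073]
 [0.004  0.0034 0.005  0.0069 0.0048 0.0052 0.0044 0.0073 0.0057 0.0065]]
[ 0.5555 -0.1564  0.0063]
```

View pics/w8y.png

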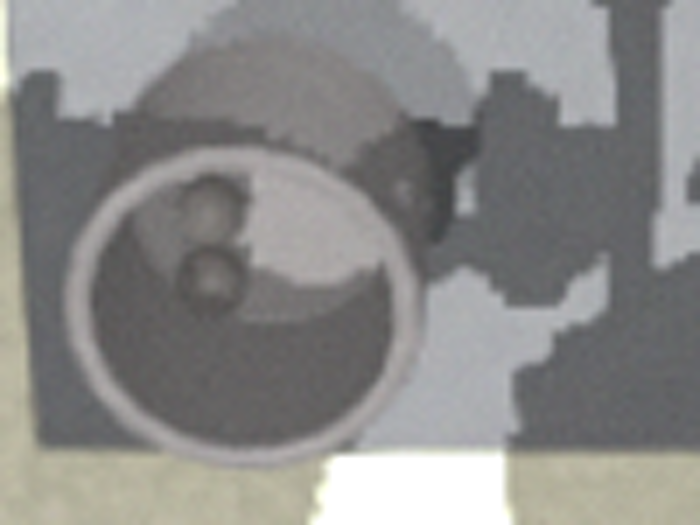

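View pics/s8y.png

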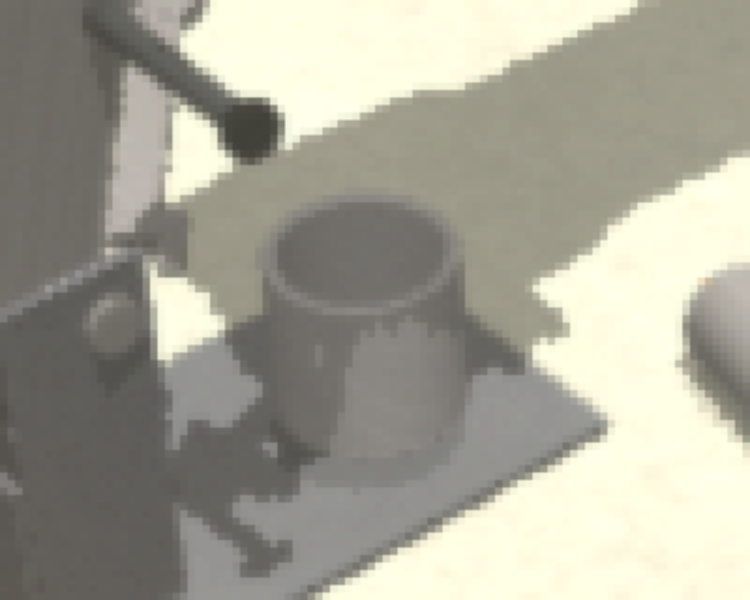

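Two balls are visible in the cup, and part of its floor is hidden. I put the camera over the cup to count all three.

```bash
python3 -m creep '[[0,0,0,-30,-10,0,0],[0,0,0,-48,-10,0,0],[0,0,0,-48,-10,0,0],[0,0,0,-45,-10,0,0],[0,0,0,-12,0,0,0],[0,0,0,0,0,0,0]]';python3 -c "
from h import *
st()
p,d=camera('wrist');cv2.imwrite('pics/w9.png',p);np.save('pics/w9.npy',d)
st()
"
```

```text
clock: 12.1
position: [0.5174, -0.2384, 0.3573]
ee_rot: [0.738, 0.675, -0.001, -0.0]
ft_force: [0.2, 0.4, 0.7]
grip_width: 1.005
t12.10 p [ 0.5174 -0.2384  0.3573] z [-0.001 -0.001 -1.   ] yaw_y -5.07 F [0.2 0.4 0.7] g 1.005 q [-0.284  0.2    0.755  1.477 -0.136  1.519  0.38 ]
t12.15 p [ 0.5184 -0.2361  0.3571] z [-0.001 -0.    -1.   ] yaw_y -4.88 F [0.2 0.9 0.1] g 1.005 q [-0.286  0.2    0.753  1.477 -0.136  1.519  0.379]
```

View pics/w9.png

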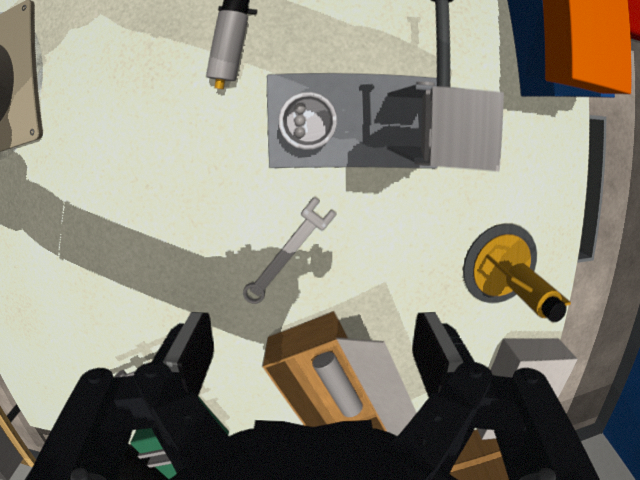

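All three balls are in the cup, at (299,108), (299,121) and (299,132). The bin is back upright, and the pump and spanner are undisturbed. Next I fit an approximate kinematic model from the logged joint data to check which wrist tilts are reachable.

```bash
cat > kin.py <<'E'
from h import *
import itertools
L=[json.loads(l) for l in open("log.jsonl")]
L=[l for l in L if l["clock"]>=0]
q=np.array([l["joint_pos"] for l in L]);p=np.array([l["position"] for l in L]);R=Ro.from_quat([l["ee_rot"] for l in L])
AX="zyzyzyz"
def fk(q,s,par):
    off=par[:8].reshape(-1); # o1, o7, h, L1, e(elbow x), L2, w(wrist x), L3
    o1,o7,h,L1,e,L2,w,L3=off
    q=np.atleast_2d(q).copy()*s; q[:,0]+=o1; q[:,6]+=o7
    n=len(q); r=Ro.identity(n); x=np.zeros((n,3))
    T=[(0,0,h),None,(0,0,0),None,(e,0,L1),None,(-e,0,L2),None]
    seg=[(0,0,h),(0,0,0),(0,0,0),(e,0,L1),(-e,0,L2),(0,0,0),(w,0,0),(0,0,L3)]
    for i in range(7):
        x=x+r.apply(np.tile(seg[i],(n,1))) if i!=4 else x+r.apply(np.tile(seg[4],(n,1)))
        r=r*Ro.from_euler(AX[i],q[:,i])
    x=x+r.apply(np.tile(seg[7],(n,1)))
    return x,r
if __name__=="__main__":
    best=[]
    for s in itertools.product([1,-1],repeat=4):
        sg=np.array([s[0],1,s[1],1,s[2],1,s[3]])
        def f(par):
            x,r=fk(q,sg,par); return np.r_[(x-p).ravel(),0.3*(r.inv()*R).as_rotvec().ravel()]
        for o1 in (0,1.57,3.14,-1.57):
          for o7 in (0,1.57,3.14,-1.57):
            z=least_squares(f,[o1,o7,.3,.35,0,.35,0,.25],max_nfev=60)
            best.append((z.cost,s,z.x))
    best.sort(key=lambda b:b[0])
    for b in best[:3]: print(b[0],b[1],np.round(b[2],4), "rms mm",np.sqrt(2*b[0]/len(q)/6)*1000)
    json.dump({"s":[best[0][1][0],1,best[0][1][1],1,best[0][1][2],1,best[0][1][3]],"par":best[0][2].tolist()},open("kin.json","w"))
E
python3 kin.py; python3 - <<'E'
from h import *
np.set_printoptions(precision=4,suppress=True)
L=[json.loads(l) for l in open("log.jsonl")]; L=[l for l in L if l["clock"]==12.1][:1]; o=L[0]
W=wcloud(np.load("pics/w9.npy"),o["position"],o["ee_rot"])
P=box(W,(272,88,342,152)); R=P[(P[:,2]>.06)&(P[:,2]<.075)];print("rim",len(R),np.median(R,0),circ(R))
print(W[130,350],W[200,400])
E
```

```text
0.0002843620715730818 (-1, -1, -1, -1) [-7.4600e-02  1.4962e+00  3.1290e-01  4.5540e-01  6.0000e-04  4.8390e-01
 -1.3300e-02  3.7810e-01] rms mm 1.987328160192172
0.0002843620715730827 (-1, -1, -1, -1) [-7.4600e-02  1.4962e+00  3.1290e-01  4.5540e-01  6.0000e-04  4.8390e-01
 -1.3300e-02  3.7810e-01] rms mm 1.987328160192175
0.000284362071573083 (-1, -1, -1, -1) [-7.460e-02 -4.787e+00  3.129e-01  4.554e-01  6.000e-04  4.839e-01
 -1.330e-02  3.781e-01] rms mm 1.987328160192176
rim 802 [ 0.517  -0.1581  0.0668] (array([ 0.5183, -0.1576,  0.029 ]), np.float64(0.0015482399939463949))
[ 0.5693 -0.174   0.0065] [ 0.6308 -0.2708  0.0007]
```

```bash
cat > ik.py <<'E'
from kin import fk
from h import *
K=json.load(open("kin.json")); s=np.array(K["s"]);par=np.array(K["par"])
lo=np.array([-2.6,-.5,-1.47,.16,-1.27,.06,-2.6]);hi=np.array([2.6,2.12,1.34,2.42,4.41,2.06,2.6])
def ik(P,R,seed,reg=1e-3):
    P=np.array(P)
    def f(q):
        x,r=fk(q,s,par); return np.r_[(x[0]-P)*5,(r[0].inv()*R).as_rotvec(),reg*(q-seed)]
    z=least_squares(f,np.clip(seed,lo+.02,hi-.02),bounds=(lo,hi),max_nfev=60)
    e=f(z.x); return z.x,np.linalg.norm(e[:3])/5*1000,np.degrees(np.linalg.norm(e[3:6]))
E
python3 - <<'E'
from ik import *
q0=np.array(json.loads(open("log.jsonl").readlines()[-1])["joint_pos"])
cap=np.array([.4855,.12,.032]); cupc=np.array([.518,-.157,.097])
off=np.array([0,0,.006])
for a in (0,20,30,40,50):
    Rp=frame(10.4,-a); P=cap-Rp.apply(off); q,e,d=ik(P,Rp,q0,.02); 
    q,e,d=ik(P,Rp,q)
    print("pick a",a,"err %.1f %.1f"%(e,d),np.round(q,2),"margin %.2f"%np.min(np.minimum(q-lo,hi-q)))
    for yaw in (30,10,-10,-30,-50,-70,-90,-110):
        R=frame(yaw,90-a); P=cupc-R.apply(off); 
        # continuous path: lift, then rotate with steps
        qq=q.copy(); worst=0
        Pm=cap+[0,0,.2]
        for k in range(1,13):
            t=k/12; Rt=frame(10.4+(yaw-10.4)*t,-a+90*t); C=cap*(1-t)+cupc*t+np.array([0,0,.15])*(1 if 0<k<12 else 0)
            qq,e,d=ik(C-Rt.apply(off),Rt,qq,.01); worst=max(worst,e+d)
        qq,e,d=ik(P,R,qq)
        print("   yaw",yaw,"worst %.1f final %.1f %.1f"%(worst,e,d),np.round(qq,2),"m %.2f"%np.min(np.minimum(qq-lo,hi-qq)))
E
```

```text
pick a 0 err 0.0 0.0 [-0.74  0.33  0.48  2.03 -0.2   0.83  0.03] margin 0.39
   yaw 30 worst 26.1 final 15.8 10.3 [ 1.03  1.54 -1.04  0.97  0.    2.06  0.45] m 0.00
   yaw 10 worst 0.0 final 0.0 0.0 [ 0.89  1.33 -0.4   1.05 -0.57  2.06  0.76] m 0.00
   yaw -10 worst 0.0 final 0.0 0.0 [ 0.67  1.15  0.2   1.38 -1.09  2.05  1.06] m 0.01
   yaw -30 worst 0.0 final 0.0 0.0 [ 0.73  1.04  0.23  1.71 -1.27  1.89  1.17] m 0.00
   yaw -50 worst 0.0 final 0.0 0.0 [ 1.2   0.95 -0.22  2.02 -1.27  1.46  1.27] m 0.00
   yaw -70 worst 0.3 final 0.0 0.0 [ 1.88  1.25 -0.78  2.3  -1.25  0.8   1.49] m 0.02
   yaw -90 worst 116.4 final 75.4 41.0 [-0.7  -0.16  1.34  2.42 -1.27  0.55  0.3 ] m 0.00
   yaw -110 worst 112.7 final 65.6 47.1 [-1.03 -0.17  1.34  2.42 -1.27  0.06 -0.17] m 0.00
pick a 20 err 0.0 0.0 [-1.06  0.44  0.57  1.98  0.14  0.89 -0.43] margin 0.44
   yaw 30 worst 0.6 final 0.3 0.2 [ 0.87  1.31 -0.8   0.95 -0.    2.06  0.67] m 0.00
   yaw 10 worst 0.0 final 0.0 0.0 [ 0.48  1.06  0.29  1.22 -0.84  2.03  1.07] m 0.03
   yaw -10 worst 0.0 final 0.0 0.0 [ 0.37  0.99  0.58  1.52 -1.15  1.97  1.12
[... 2057 characters left out ...]
 margin 0.62
   yaw 30 worst 0.0 final 0.0 0.0 [ 0.01  0.88  0.72  1.34 -0.71  1.82  1.33] m 0.24
   yaw 10 worst 0.0 final 0.0 0.0 [ 0.03  0.8   0.75  1.51 -0.85  1.72  1.14] m 0.34
   yaw -10 worst 0.0 final 0.0 0.0 [ 0.02  0.69  0.81  1.71 -0.97  1.59  0.98] m 0.30
   yaw -30 worst 0.0 final 0.0 0.0 [-0.05  0.58  0.88  1.92 -1.1   1.41  0.82] m 0.17
   yaw -50 worst 0.0 final 0.0 0.0 [-0.2   0.43  0.99  2.14 -1.23  1.18  0.64] m 0.04
   yaw -70 worst 0.1 final 0.0 0.0 [-0.19  0.17  0.82  2.32 -1.27  0.75  0.39] m 0.00
   yaw -90 worst 5.8 final 4.0 2.0 [ 0.02  0.02  0.4   2.42 -1.27  0.34  0.01] m 0.00
   yaw -110 worst 14.1 final 9.4 4.7 [-1.17 -0.07  1.34  2.42  0.87  0.18 -2.56] m 0.00
```

The model fits to about 2 mm (shoulder 0.313, links 0.455/0.484, tool 0.378). Plan: grasp the cap with the tool tilted 35° back over its base, then place it tilted 55° the other way with the jaws roughly along x. That is reachable with margin. Next, the pre-grasp.

```bash
python3 - <<'E'
from h import *
R=frame(10.4,-35); cap=np.array([.4855,.1205,.032]); g=cap-R.apply([0,0,.004]); print("grasp tcp",g,"pre",g-R.apply([0,0,.12]))
rows=plan(g-R.apply([0,0,.15]),R,12,0)
E
```

```text
grasp tcp [0.48508583 0.12275661 0.03527661] pre [0.47266085 0.19045502 0.13357485]
total turn deg 38.09101909665444 dist mm 488.4832953792464
[[-0.0069, -0.0506, -0.0215, 36.5, -7.2, 16.6, 0], [-0.0069, -0.0506, -0.0215, 37.4, -6.5, 14.7, 0], [-0.0069, -0.0506, -0.0215, 38.2, -5.8, 12.7, 0], [-0.0069, -0.0506, -0.0215, 38.9, -5.0, 10.7, 0], [-0.0069, -0.0506, -0.0215, 39.5, -4.2, 8.7, 0], [-0.0069, -0.0506, -0.0215, 40.0, -3.4, 6.7, 0], [-0.0069, -0.0506, -0.0215, 40.4, -2.6, 4.6, 0], [-0.0069, -0.0506, -0.0215, 40.6, -1.8, 2.5, 0], [-0.0069, -0.0506, -0.0215, 40.7, -0.9, 0.5, 0], [-0.0069, -0.0506, -0.0215, 40.7, -0.0, -1.6, 0], [-0.0069, -0.0506, -0.0215, 40.5, 0.9, -3.6, 0], [-0.0069, -0.0506, -0.0215, 40.3, 1.8, -5.7, 0]]
```

```bash
python3 -m creep '[[0,0,0,30,-6,0,0],[0,0,0,45,-9,0,0],[0,0,0,48,-9,0,0],[0,0,0,48,-9,0,0],[0,-0.05,-0.03,48,-9,0,0],[0,-0.05,-0.03,48,-9,0,0],[0,-0.05,-0.03,48,-9,0,0],[0,-0.05,-0.03,48,-9,0,0]]'; python3 - <<'E'
from h import *
st()
R=frame(10.4,-35); cap=np.array([.4855,.1205,.032]); g=cap-R.apply([0,0,.004])
rows=plan(g-R.apply([0,0,.13]),R,6,0)
E
```

```text
clock: 12.95
position: [0.47, 0.134, 0.3436]
ee_rot: [0.689, 0.718, -0.073, 0.069]
ft_force: [2.1, 0.2, 0.0]
grip_width: 0.999
t12.95 p [0.47   0.134  0.3436] z [-0.003 -0.2   -0.98 ] yaw_y 2.32 F [2.1 0.2 0. ] g 0.999 q [-0.81   0.034  0.335  1.644  0.166  1.561 -0.443]
total turn deg 24.87882609294189 dist mm 211.20141175200936
[[-0.011, -0.0684, -0.021, 16.8, 1.1, 30.9, 0], [-0.011, -0.0684, -0.021, 18.9, 1.1, 29.7, 0], [-0.011, -0.0684, -0.021, 20.8, 1.2, 28.3, 0], [-0.011, -0.0684, -0.021, 22.7, 1.4, 26.9, 0], [-0.011, -0.0684, -0.021, 24.5, 1.6, 25.3, 0], [-0.011, -0.0684, -0.021, 26.1, 1.8, 23.6, 0]]
```

```bash
python3 -m creep '[[-0.011,-0.068,-0.021,17,1,31,0],[-0.011,-0.068,-0.021,19,1,30,0],[-0.011,-0.068,-0.021,21,1,28,0],[-0.011,-0.068,-0.021,23,1,27,0],[-0.011,-0.068,-0.021,24,2,25,0],[-0.011,-0.068,-0.021,26,2,24,0],[0,0,0,0,0,0,0],[0,0,0,0,0,0,0]]'; python3 - <<'E'
from h import *
o=st(); p,d=camera('wrist');cv2.imwrite('pics/w10.png',p);np.save('pics/w10.npy',d)
W=wcloud(d,o["position"],o["ee_rot"]); np.save("pics/W10.npy",W)
R=frame(10.4,-35); cap=np.array([.4855,.1205,.032]); g=cap-R.apply([0,0,.004])
plan(g-R.apply([0,0,.06]),R,2,0)
E
```

```text
clock: 13.75
position: [0.4719, 0.1938, 0.1411]
ee_rot: [0.611, 0.733, -0.193, 0.229]
ft_force: [0.6, -0.1, 0.5]
grip_width: 0.999
t13.75 p [0.4719 0.1938 0.1411] z [ 0.1   -0.562 -0.821] yaw_y 10.26 F [ 0.6 -0.1  0.5] g 0.999 q [-0.976  0.387  0.234  1.789  0.426  1.348 -0.739]
total turn deg 0.3668656130318072 dist mm 68.88003796414468
[[-0.0012, -0.0023, -0.0018, 1.3, -0.3, 34.4, 0], [-0.0012, -0.0023, -0.0018, 1.4, -0.3, 34.4, 0]]
```

View pics/w10.png

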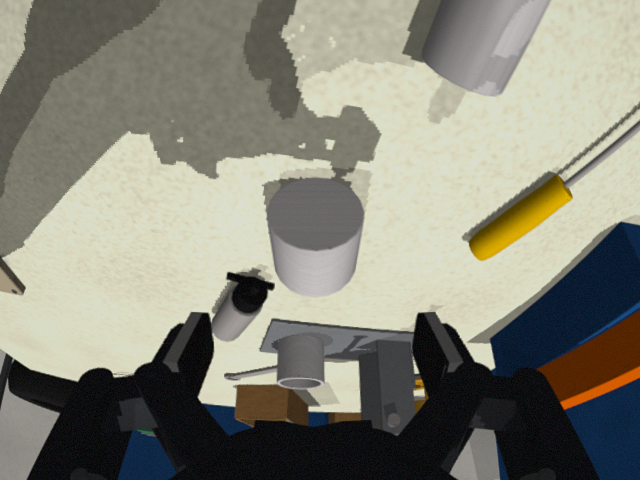

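The cap's flat closed base is at (315,215), centred between the fingers at (200,340) and (430,340). The narrow cup at (490,40) is clear.

```bash
python3 - <<'E'
from h import *
np.set_printoptions(precision=4,suppress=True)
W=np.load("pics/W10.npy"); a=np.array([-.181,.983])
P=box(W,(262,175,370,300)); Q=P[P[:,2]>.010]
B=box(W,(275,195,355,235)); s=(B[:,:2]-[.4855,.1205])@a; print("base s",np.percentile(s,[5,50,95]))
A=np.c_[B[:,0],B[:,2],np.ones(len(B))]; k=np.linalg.lstsq(A,B[:,1],rcond=None)[0]; print("base plane y=",k,"yaw",np.degrees(np.arctan(k[0])))
side=box(W,(280,248,352,285)); Q=side[side[:,2]>.03]; print("side cyl",cyl(Q,.4855,.1205), Q.min(0),Q.max(0))
for c in [(300,150),(400,200),(200,230)]: print(W[c[1],c[0]])
# base circle in its plane
M=Q
D=box(W,(262,175,370,245)); s=(D[:,:2]-[.4855,.1205])@a; D=D[(abs(s-np.median(s))<.004)&(D[:,2]>.004)]; h=D[:,:2]@np.array([.983,.181]); print("base horiz extents",np.percentile(h,[1,99]),"mid",np.percentile(h,[1,99]).mean(),"expected",np.dot([.4855,.1205],[.983,.181]),"z ext",np.percentile(D[:,2],[1,99]))
E
```

```text
base s [0.0289 0.0297 0.0306]
base plane y= [0.1806 0.0035 0.0629] yaw 10.236980276420676
side cyl (array([ 0.4861, -0.1796,  0.0328]), np.float64(-10.18164231902389), np.float64(0.0004134956481683765), array([-0.0266, -0.0254, -0.023 ,  0.0074,  0.0293,  0.0298,  0.0301])) [0.4611 0.0866 0.0476] [0.5181 0.152  0.0659]
[0.467  0.1712 0.0011]
[0.5492 0.1381 0.0019]
[0.3955 0.0714 0.0014]
base horiz extents [0.4702 0.5292] mid 0.4996794596604164 expected 0.499057 z ext [0.0057 0.0598]
```

```bash
python3 -m creep '[[0,0,0,1,0,34,0],[0,0,0,1.5,0,34,0],[0,0,0,0,0,22,0],[0,0,0,0,0,12,0],[0,0,0,0,0,0,0]]'; python3 - <<'E'
from h import *
o=st()
R=frame(10.3,-35); cap=np.array([.486,.1205,.032]); g=cap-R.apply([0,0,.004])
plan(g,R,2,0)
p,d=camera('wrist');cv2.imwrite('pics/w11.png',p)
E
```

```text
clock: 14.3
position: [0.483, 0.1363, 0.0571]
ee_rot: [0.614, 0.731, -0.192, 0.229]
ft_force: [-0.0, 0.9, 0.0]
grip_width: 0.998
t14.30 p [0.483  0.1363 0.0571] z [ 0.099 -0.561 -0.822] yaw_y 10.00 F [-0.   0.9  0. ] g 0.998 q [-0.911  0.467  0.259  1.9    0.458  1.137 -0.756]
total turn deg 0.38778695305961747 dist mm 25.830216341487596
[[-0.0014, -0.0021, -0.0023, 0.6, 0.1, 12.9, 0], [-0.0014, -0.0021, -0.0023, 0.6, 0.1, 12.9, 0]]
```

View pics/w11.png

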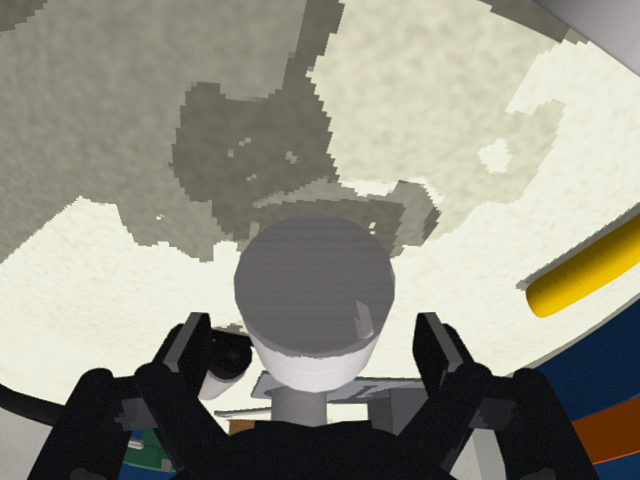

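```bash
python3 -m creep '[[-0.002,-0.002,-0.003,0.6,0,12,0],[-0.001,-0.002,-0.002,0.6,0,9,0],[0,0,0,0,0,5,0],[0,0,0,0,0,0,0],[0,0,0,0,0,0,0]]'; python3 - <<'E'
from h import *
o=st()
R=frame(10.3,-35); cap=np.array([.486,.1205,.032]); g=cap-R.apply([0,0,.004])
plan(g,R,1,0)
p,d=camera('wrist');cv2.imwrite('pics/w12.png',p)
E
```

```text
clock: 14.85
position: [0.4849, 0.1239, 0.0343]
ee_rot: [0.61, 0.733, -0.193, 0.231]
ft_force: [-0.2, 0.5, 0.2]
grip_width: 1.003
t14.85 p [0.4849 0.1239 0.0343] z [ 0.103 -0.565 -0.819] yaw_y 10.48 F [-0.2  0.5  0.2] g 1.003 q [-0.898  0.499  0.263  1.921  0.473  1.082 -0.763]
total turn deg 0.19430186705248442 dist mm 1.5928169248745294
[[0.0008, 0.0004, 0.0033, -1.5, 0.4, -0.1, 0]]
```

View pics/w12.png

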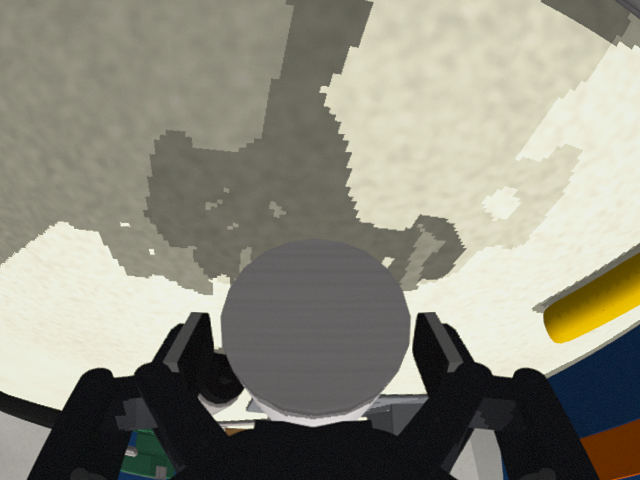

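The cap is centred between the pads. I close the gripper.

```bash
python3 -m creep '[[0,0,0,0,0,0,50],[0,0,0,0,0,0,60],[0,0,0,0,0,0,255],[0,0,0,0,0,0,255],[0,0,0,0,0,0,255],[0,0,0,0,0,0,255]]' 50; python3 - <<'E'
from h import *
o=st()
p,d=camera('wrist');cv2.imwrite('pics/w13.png',p);np.save('pics/w13.npy',d)
E
```

```text
clock: 15.5
position: [0.4851, 0.1242, 0.0348]
ee_rot: [0.61, 0.733, -0.193, 0.231]
ft_force: [-2.0, 3.2, 5.5]
grip_width: 0.738
t15.50 p [0.4851 0.1242 0.0348] z [ 0.104 -0.564 -0.819] yaw_y 10.49 F [-2.   3.2  5.5] g 0.738 q [-0.898  0.498  0.263  1.921  0.473  1.082 -0.763]
```

View pics/w13.png

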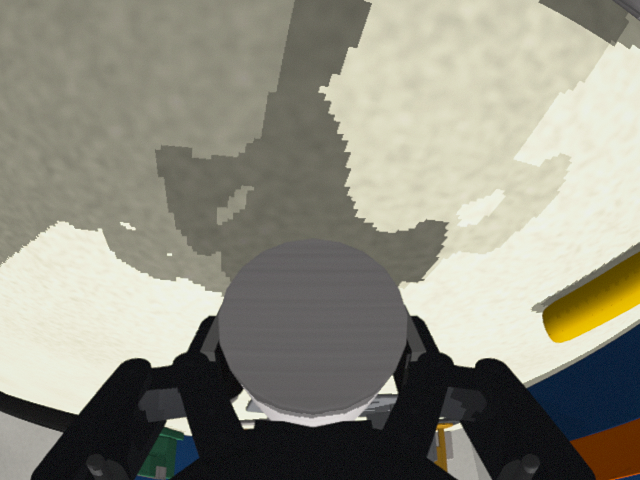

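The cap is gripped (opening ≈ 63 mm). I lift it straight up and check.

```bash
cat >> h.py <<'E'
def capplan(C1,yaw1,tilt1,n,ct,tilt0=None,yaw0=None,C0=None):
    """rows from current pose, moving cap centre to C1 and orientation frame(yaw1,tilt1)"""
    o=log(); p=o["position"]; r=Ro.from_quat(o["ee_rot"]); ct=np.array(ct); C0=p+r.apply(ct); R1=frame(yaw1,tilt1)
    m=r.as_matrix(); 
    rows=[]; pc,rc=p,r
    w=(r.inv()*R1).as_rotvec()
    for i in range(1,n+1):
        t=i/n; rn=r*Ro.from_rotvec(w*t); pn=C0+(np.array(C1)-C0)*t-rn.apply(ct)
        d=rc.inv().apply(pn-pc)*1000; ww=(rc.inv()*rn).as_rotvec()
        rows.append([round(float(x),3) for x in ww]+[round(float(x),1) for x in d]+[255]); pc,rc=pn,rn
    print("C0",np.round(C0,4),"turn %.1f"%np.degrees(np.linalg.norm(w))); print(json.dumps(rows))
E
python3 -m creep '[[0,0,0,-3,0,-4,255],[0,0,0,-6,0,-8,255],[0,0,0,-14,0,-20,255],[0,0,0,-20,0,-29,255],[0,0,0,-20,0,-29,255],[0,0,0,-20,0,-29,255],[0,0,0,0,0,0,255]]'; python3 - <<'E'
from h import *
np.set_printoptions(precision=4,suppress=True)
L=[json.loads(l) for l in open("log.jsonl")]; g=[l for l in L if l["clock"]==15.5][0]
r=Ro.from_quat(g["ee_rot"]); c=r.inv().apply(np.array([.486,.1205,.032])-g["position"]); mt=r.inv().apply([.179,-.984,0]); print("ct",c,"mt",mt,"angle",np.degrees(np.arctan2(mt[2],-mt[0])))
st()
p,d=camera('scene');cv2.imwrite('pics/s14.png',p); 
E
```

```text
clock: 16.25
position: [0.4868, 0.1248, 0.1841]
ee_rot: [0.611, 0.733, -0.189, 0.231]
ft_force: [-0.1, -0.5, -1.1]
grip_width: 0.739
ct [-0.0015  0.0002  0.0044] mt [-0.8192 -0.0031  0.5737] angle 35.002842276240436
t16.25 p [0.4868 0.1248 0.1841] z [ 0.108 -0.561 -0.821] yaw_y 10.44 F [-0.1 -0.5 -1.1] g 0.739 q [-0.918  0.27   0.28   1.842  0.479  1.353 -0.637]
```

View pics/s14.png

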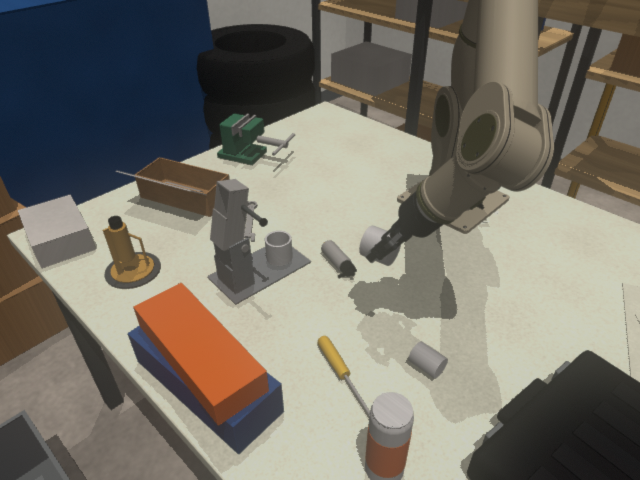

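The cap is held level and lifted (scene 378,243). Next I turn it while carrying it towards the standing cup.

```bash
python3 - <<'E'
from h import *
ct=[-.0015,0,.0044]
capplan([.495,-.01,.28],3,10,7,ct)
E
```

```text
C0 [0.4866 0.1208 0.1789] turn 45.4
[[0.004, 0.112, 0.019, -24.0, -2.1, -1.4, 255], [0.004, 0.112, 0.019, -23.8, -1.7, -4.0, 255], [0.004, 0.112, 0.019, -23.2, -1.3, -6.5, 255], [0.004, 0.112, 0.019, -22.4, -0.9, -9.0, 255], [0.004, 0.112, 0.019, -21.3, -0.6, -11.4, 255], [0.004, 0.112, 0.019, -19.9, -0.2, -13.7, 255], [0.004, 0.112, 0.019, -18.3, 0.0, -15.7, 255]]
```

```bash
python3 -m creep '[[0.004,0.112,0.019,-24,-2,-1,255],[0.004,0.112,0.019,-24,-2,-4,255],[0.004,0.112,0.019,-23,-1,-6,255],[0.004,0.112,0.019,-22,-1,-9,255],[0.004,0.112,0.019,-21,-1,-11,255],[0.004,0.112,0.019,-20,0,-14,255],[0.004,0.112,0.019,-18,0,-16,255],[0,0,0,0,0,0,255]]'; python3 - <<'E'
from h import *
st()
ct=[-.0015,0,.0044]
capplan([.518,-.157,.22],-5,55,8,ct)
E
```

```text
clock: 17.1
position: [0.4944, -0.0152, 0.283]
ee_rot: [0.69, 0.718, 0.062, -0.063]
ft_force: [-0.0, 0.9, -1.9]
grip_width: 0.735
t17.10 p [ 0.4944 -0.0152  0.283 ] z [-0.005  0.176 -0.984] yaw_y 2.28 F [-0.   0.9 -1.9] g 0.735 q [-0.5    0.028  0.568  1.775 -0.195  1.364  0.15 ]
C0 [ 0.4944 -0.0159  0.2785] turn 45.4
[[-0.009, 0.098, 0.014, -19.2, 2.2, 4.0, 255], [-0.009, 0.098, 0.014, -19.5, 2.4, 2.1, 255], [-0.009, 0.098, 0.014, -19.6, 2.7, 0.3, 255], [-0.009, 0.098, 0.014, -19.5, 3.0, -1.6, 255], [-0.009, 0.098, 0.014, -19.2, 3.3, -3.4, 255], [-0.009, 0.098, 0.014, -18.7, 3.5, -5.2, 255], [-0.009, 0.098, 0.014, -18.1, 3.8, -6.9, 255], [-0.009, 0.098, 0.014, -17.3, 4.1, -8.6, 255]]
```

```bash
python3 -m creep '[[-0.009,0.098,0.014,-19,2,4,255],[-0.009,0.098,0.014,-19.5,2.4,2,255],[-0.009,0.098,0.014,-19.6,2.7,0,255],[-0.009,0.098,0.014,-19.5,3,-1.6,255],[-0.009,0.098,0.014,-19,3.3,-3.4,255],[-0.009,0.098,0.014,-18.7,3.5,-5,255],[-0.009,0.098,0.014,-18,3.8,-7,255],[-0.009,0.098,0.014,-17,4,-8.6,255]]'; python3 -m creep '[[0,0,0,0,0,0,255],[0,0,0,0,0,0,255]]'; python3 - <<'E'
from h import *
o=st()
ct=[-.0015,0,.0044]
p,d=camera('wrist');cv2.imwrite('pics/w15.png',p);np.save('pics/w15.npy',d); np.save('pics/W15.npy',wcloud(d,o["position"],o["ee_rot"]))
p,d=camera('scene');cv2.imwrite('pics/s15.png',p);np.save('pics/s15.npy',d)
capplan([.518,-.157,.16],-5,55,3,ct)
E
```

```text
clock: 17.9
position: [0.5181, -0.1536, 0.2222]
ee_rot: [0.652, 0.601, 0.34, -0.315]
ft_force: [0.1, 0.5, -1.0]
grip_width: 0.739
clock: 18.1
position: [0.5178, -0.1534, 0.2218]
ee_rot: [0.653, 0.601, 0.338, -0.314]
ft_force: [0.3, 0.5, -1.0]
grip_width: 0.737
t18.10 p [ 0.5178 -0.1534  0.2218] z [ 0.064  0.816 -0.575] yaw_y -4.62 F [ 0.3  0.5 -1. ] g 0.737 q [ 0.136  0.597  0.662  1.609 -1.012  1.833  0.905]
C0 [ 0.5188 -0.1493  0.2202] turn 0.6
[[-0.002, 0.001, 0.002, -17.9, -0.1, 9.4, 255], [-0.002, 0.001, 0.002, -17.9, -0.1, 9.4, 255], [-0.002, 0.001, 0.002, -17.9, -0.1, 9.4, 255]]
```

View pics/w15.png

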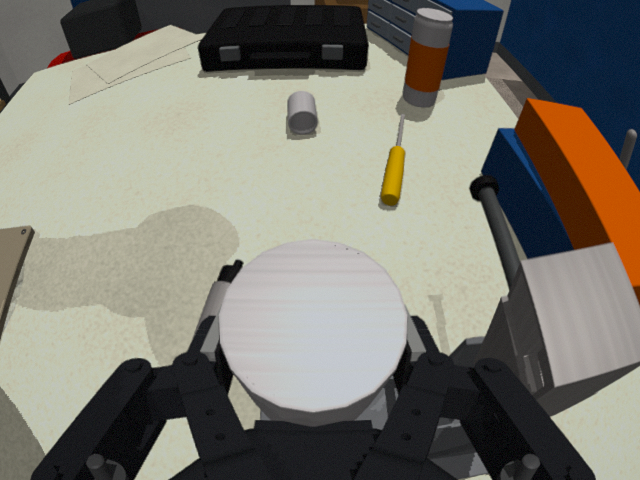

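View pics/s15.png

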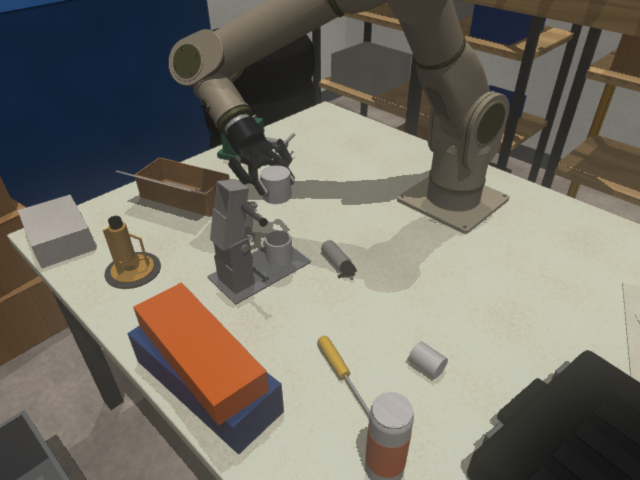

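The cap is mouth-down above the standing cup. I lower it to leave a gap of about 25 mm, then measure both cups in the same scene view so calibration errors cancel.

```bash
python3 -m creep '[[-0.002,0.001,0.002,-18,0,9,255],[-0.002,0.001,0.002,-18,0,9,255],[-0.002,0.001,0.002,-18,0,9,255],[0,0,0,-12,0,-8,255],[0,0,0,-12,0,-8,255],[0,0,0,0,0,0,255]]'; python3 - <<'E'
from h import *
o=st()
ct=[-.0015,0,.0044]
print("cap model",np.array(o["position"])+Ro.from_quat(o["ee_rot"]).apply(ct))
E
```

```text
clock: 18.8
position: [0.5147, -0.1913, 0.1528]
ee_rot: [0.655, 0.598, 0.341, -0.312]
ft_force: [0.1, -0.1, -1.6]
grip_width: 0.737
t18.80 p [ 0.5147 -0.1913  0.1528] z [ 0.073  0.816 -0.573] yaw_y -5.18 F [ 0.1 -0.1 -1.6] g 0.737 q [ 0.217  0.732  0.643  1.582 -1.031  1.81   1.02 ]
cap model [ 0.5149712  -0.18856294  0.1490097 ]
```

```bash
python3 - <<'E'
from h import *
capplan([.5183,-.1565,.15],-5,55,2,[-.0015,0,.0044])
capplan([.5183,-.1565,.122],-5,55,4,[-.0015,0,.0044])
E
```

```text
C0 [ 0.515  -0.1886  0.149 ] turn 0.2
[[0.001, -0.0, -0.001, 9.6, 0.2, 12.9, 255], [0.001, -0.0, -0.001, 9.6, 0.2, 12.9, 255]]
C0 [ 0.515  -0.1886  0.149 ] turn 0.2
[[0.0, -0.0, -0.001, -0.9, 0.1, 10.5, 255], [0.0, -0.0, -0.001, -0.9, 0.1, 10.5, 255], [0.0, -0.0, -0.001, -0.9, 0.1, 10.5, 255], [0.0, -0.0, -0.001, -0.9, 0.1, 10.5, 255]]
```

```bash
python3 -m creep '[[0,0,0,9.6,0.2,13,255],[0,0,0,9.6,0.2,13,255],[0,0,0,-11,0,8,255],[0,0,0,-12,0,8,255],[0,0,0,0,0,0,255],[0,0,0,0,0,0,255]]'; python3 - <<'E'
from h import *
np.set_printoptions(precision=4,suppress=True)
o=st()
print("cap model",np.array(o["position"])+Ro.from_quat(o["ee_rot"]).apply([-.0015,0,.0044]))
p,d=camera('scene');cv2.imwrite('pics/s16.png',cv2.resize(p[150:310,200:380],None,fx=4,fy=4,interpolation=cv2.INTER_CUBIC));cv2.imwrite('pics/s16raw.png',p);np.save('pics/s16.npy',d)
p,d=camera('top');cv2.imwrite('pics/t16.png',cv2.resize(p[160:320,330:450],None,fx=4,fy=4,interpolation=cv2.INTER_CUBIC));np.save('pics/t16.npy',d)
E
```

```text
clock: 19.4
position: [0.5183, -0.1567, 0.1258]
ee_rot: [0.654, 0.598, 0.341, -0.313]
ft_force: [-0.8, 0.0, -1.7]
grip_width: 0.741
t19.40 p [ 0.5183 -0.1567  0.1258] z [ 0.071  0.817 -0.572] yaw_y -5.05 F [-0.8  0.  -1.7] g 0.741 q [ 0.172  0.732  0.623  1.647 -1.055  1.743  1.036]
cap model [ 0.5185 -0.1539  0.122 ]
```

View pics/s16.png

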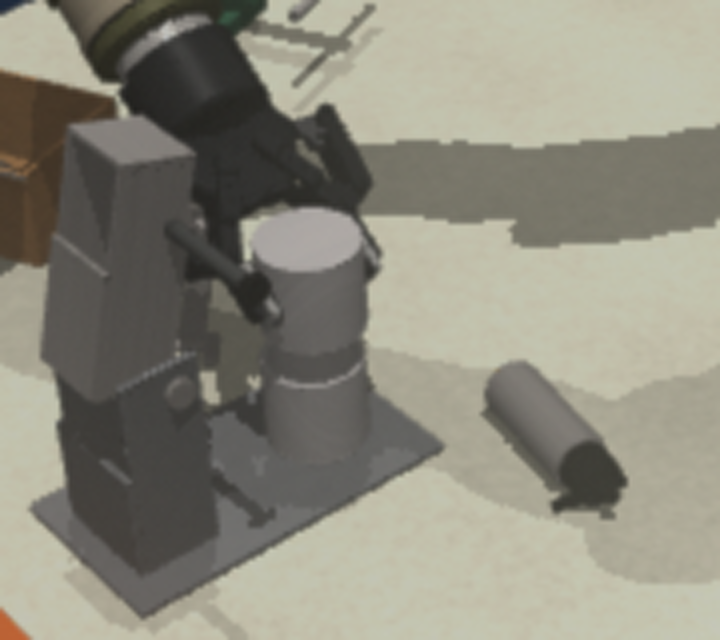

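View pics/t16.png

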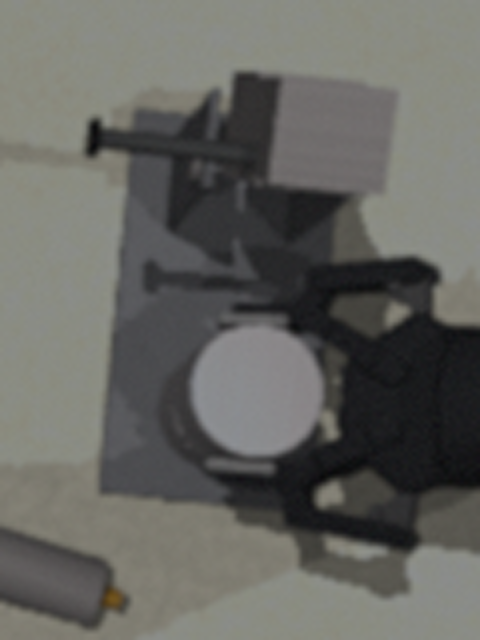

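```bash
python3 - <<'E'
from h import *
np.set_printoptions(precision=4,suppress=True)
def vc(P): 
    f=lambda p:np.hypot(P[:,0]-p[0],P[:,1]-p[1])-.032
    x=least_squares(f,[P[:,0].mean()-.02,P[:,1].mean()-.02],loss='soft_l1',f_scale=.001); return x.x,np.sqrt(np.mean(x.fun**2)),len(P)
S=cloud("scene",np.load("pics/s16.npy"))
P=box(S,(258,200,300,285))
P=P[(P[:,0]>.47)&(P[:,0]<.575)&(P[:,1]>-.2)&(P[:,1]<-.11)]
for n,a,b in (("cup",.012,.055),("cap",.100,.142),("cap lo",.10,.12),("cap hi",.12,.142)):
    Q=P[(P[:,2]>a)&(P[:,2]<b)]; Q=Q[np.hypot(Q[:,0]-.52,Q[:,1]+.155)<.038]; print("scene",n,vc(Q))
S0=cloud("scene",np.load("pics/scene0.npy")); P=box(S0,(255,225,300,280)); Q=P[(P[:,2]>.012)&(P[:,2]<.055)];Q=Q[np.hypot(Q[:,0]-.52,Q[:,1]+.155)<.038]; print("scene0 cup (outer+inner)",vc(Q))
# top: base disc
T=cloud("top",np.load("pics/t16.npy")); P=box(T,(370,230,420,290)); D=P[(P[:,2]>.145)&(P[:,2]<.160)]; D=D[np.hypot(D[:,0]-.517,D[:,1]+.157)<.04]
print("top cap base",len(D),np.median(D[:,2]),cv2.minEnclosingCircle((D[:,:2]*1000).astype(np.float32)),D[:,:2].mean(0))
T0=cloud("top",np.load("pics/top0.npy")); P=box(T0,(360,235,415,290)); R=P[(P[:,2]>.063)&(P[:,2]<.072)]
print("top cup rim",np.median(R[:,2]),cv2.minEnclosingCircle((R[:,:2]*1000).astype(np.float32)),circ(R))
# image-based
def ray(n,u,v,z):
    m=camera_model(n);K=np.array(m["camera_matrix"]);Rr=np.array(m["R"]);t=np.array(m["t"]);c=-Rr.T@t;d=Rr.T@np.linalg.inv(K)@[u,v,1];return c+d*(z-c[2])/d[2]
for n,z,W,u0,v0,u1,v1,zr in (("cap",.152,T,370,230,420,290,(.140,.165)),("rim",.066,T0,360,235,415,290,(.060,.075))):
    m=np.zeros((480,640),np.uint8); Z=W[:,:,2]; m[v0:v1,u0:u1]=((Z>zr[0])&(Z<zr[1]))[v0:v1,u0:u1]
    c,_=cv2.findContours(m,cv2.RETR_EXTERNAL,cv2.CHAIN_APPROX_NONE); c=max(c,key=cv2.contourArea); e=cv2.fitEllipse(c); print(n,e, ray("top",*e[0],z))
W=np.load("pics/W15.npy"); B=box(W,(235,255,390,390)); B=B[(B[:,2]>.235)&(B[:,2]<.27)]; A=np.c_[B[:,:2]-B[:,:2].mean(0),np.ones(len(B))]; print("base plane slope",np.linalg.lstsq(A,B[:,2],rcond=None)[0],len(B), cv2.minEnclosingCircle((B[:,:2]*1000).astype(np.float32)))
E
```

```text
scene cup (array([ 0.5193, -0.1566]), np.float64(0.0029306750480582373), 496)
scene cap (array([ 0.5189, -0.1539]), np.float64(0.001914615231972969), 379)
scene cap lo (array([ 0.5189, -0.1539]), np.float64(0.0019379207667477067), 170)
scene cap hi (array([ 0.519 , -0.1538]), np.float64(0.0018950846550765145), 209)
scene0 cup (outer+inner) (array([ 0.5198, -0.1564]), np.float64(0.0029938955068979805), 539)
top cap base 932 0.1528122059937884 ((516.7030639648438, -161.9560089111328), 38.9068717956543) [ 0.5162 -0.1556]
top cup rim 0.06701891410403356 ((515.91015625, -158.380615234375), 31.93978500366211) (array([ 0.5158, -0.1581,  0.0293]), np.float64(0.0015182812786885321))
cap ((401.327880859375, 258.83740234375), (44.621646881103516, 52.78983688354492), 17.31729507446289) [ 0.5143 -0.1687  0.152 ]
rim ((387.7331848144531, 261.0577697753906), (29.250749588012695, 29.734905242919922), 127.16981506347656) [ 0.5157 -0.1582  0.066 ]
base plane slope [-0.0052  0.0007  0.2482] 20274 ((517.884765625, -150.48941040039062), 32.09880065917969)
```

Scene and top views agree: the cap sits 2.6 mm too far towards +y of the cup and is aligned in x. The cap's base is level within 0.3°. I correct that and come down to a gap of about 4 mm.

```bash
python3 - <<'E'
from h import *
capplan([.5187,-.1565,.101],-5,55,4,[-.0015,0,.0044])
E
```

```text
C0 [ 0.5188 -0.1543  0.1227] turn 0.1
[[0.0, -0.0, -0.0, -4.8, 0.0, 2.7, 255], [0.0, -0.0, -0.0, -4.8, 0.0, 2.7, 255], [0.0, -0.0, -0.0, -4.8, 0.0, 2.7, 255], [0.0, -0.0, -0.0, -4.8, 0.0, 2.7, 255]]
```

```bash
python3 -m creep '[[0,0,0,-4.8,0,2.7,255],[0,0,0,-4.8,0,2.7,255],[0,0,0,-4.8,0,2.7,255],[0,0,0,-4.8,0,2.7,255],[0,0,0,0,0,0,255],[0,0,0,0,0,0,255]]'; python3 - <<'E'
from h import *
np.set_printoptions(precision=4,suppress=True)
o=st()
for i in range(3): o=get_obs(); print("cap model",np.array(o["position"])+Ro.from_quat(o["ee_rot"]).apply([-.0015,0,.0044]))
p,d=camera('scene');cv2.imwrite('pics/s17.png',cv2.resize(p[180:300,230:330],None,fx=6,fy=5,interpolation=cv2.INTER_CUBIC));np.save('pics/s17.npy',d)
S=cloud("scene",d)
p,d=camera('top');cv2.imwrite('pics/t17raw.png',p);np.save('pics/t17.npy',d)
g=cv2.cvtColor(p,cv2.COLOR_BGR2GRAY); T=cloud("top",d)
def vc(P): 
    f=lambda p:np.hypot(P[:,0]-p[0],P[:,1]-p[1])-.032
    x=least_squares(f,[P[:,0].mean()-.02,P[:,1].mean()-.02],loss='soft_l1',f_scale=.001); return x.x,len(P)
P=box(S,(258,200,300,285))
for n,a,b in (("cup",.012,.055),("cap",.080,.122)):
    Q=P[(P[:,2]>a)&(P[:,2]<b)]; Q=Q[np.hypot(Q[:,0]-.52,Q[:,1]+.156)<.038]; print("scene",n,vc(Q))
D=box(T,(360,230,420,290)); D=D[(D[:,2]>.124)&(D[:,2]<.140)]; D=D[np.hypot(D[:,0]-.516,D[:,1]+.158)<.034]; print("top cap",D.mean(0),len(D))
E
```

```text
clock: 20.1
position: [0.5183, -0.1587, 0.1042]
ee_rot: [0.654, 0.599, 0.341, -0.313]
ft_force: [1.4, -0.4, -0.8]
grip_width: 0.739
t20.10 p [ 0.5183 -0.1587  0.1042] z [ 0.071  0.817 -0.572] yaw_y -5.03 F [ 1.4 -0.4 -0.8] g 0.739 q [ 0.182  0.767  0.612  1.647 -1.065  1.726  1.065]
cap model [ 0.5185 -0.1559  0.1005]
cap model [ 0.5185 -0.1559  0.1005]
cap model [ 0.5185 -0.1559  0.1005]
scene cup (array([ 0.5186, -0.1576]), 367)
scene cap (array([ 0.5192, -0.1561]), 393)
top cap [ 0.516  -0.1562  0.1309] 826
```

View pics/s17.png

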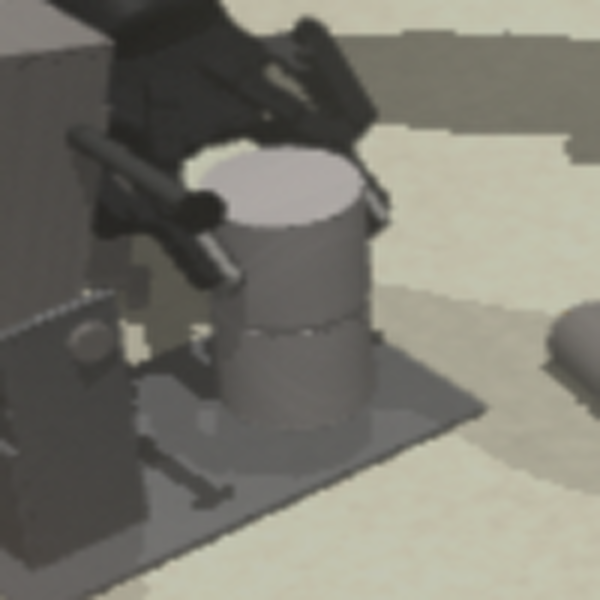

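```bash
python3 - <<'E'
from h import *
np.set_printoptions(precision=4,suppress=True)
def ray(n,u,v,z):
    m=camera_model(n);K=np.array(m["camera_matrix"]);Rr=np.array(m["R"]);t=np.array(m["t"]);c=-Rr.T@t;d=Rr.T@np.linalg.inv(K)@[u,v,1];return c+d*(z-c[2])/d[2]
p=cv2.imread("pics/t17raw.png"); g=cv2.cvtColor(p,cv2.COLOR_BGR2GRAY).astype(float)
crop=g[230:290,360:425]; print(np.round(crop[::4,::4]))
# subpixel radial edge: rays from centre, find max gradient near expected radius
def edge(g,c,r0,r1,rad,polar=-1):
    pts=[]
    for a in np.radians(np.arange(0,360,5)):
        r=np.arange(r0,r1,.25); x=(c[0]+r*np.cos(a)).astype(np.float32);y=(c[1]+r*np.sin(a)).astype(np.float32)
        v=cv2.remap(g.astype(np.float32),x[None],y[None],cv2.INTER_LINEAR)[0]; v=cv2.GaussianBlur(v[None],(9,1),1.5)[0]
        k=np.argmax(polar*np.gradient(v)); pts.append((a,r[k],x[k],y[k]))
    return np.array(pts)
c=(393.5,257.5)
for z,gg,name,cc in ((.1305,g,"cap",c),(.066,cv2.cvtColor(cv2.imread("pics/top0.png"),cv2.COLOR_BGR2GRAY).astype(float),"rim0",(387.7,261.0))):
    # refine
    E=edge(gg,cc,12,20,0); W=np.array([ray("top",u,v,z)[:2] for u,v in E[:,2:]])
    f=lambda q:np.hypot(W[:,0]-q[0],W[:,1]-q[1])-q[2]
    x=least_squares(f,[.516,-.157,.032],loss='cauchy',f_scale=.0004); print(name,x.x,"inliers",np.mean(abs(x.fun)<.001),np.round(x.fun*1000,1))
E
```

```text
[[ 89.  88.  52.  55.  53.  52.  42.  41.  46.  38.  42.  34.  26.  27.
   29.  29.  26.]
 [ 84.  88.  86.  84.  77.  81.  77.  75.  80.  69.  49.  32.  21.  23.
   28.  38.  38.]
 [ 86.  89.  87.  76.  76.  74.  77.  34.  30.  29.  25.  28.  26.  60.
   66.  67.  65.]
 [ 89.  76.  76.  76.  74.  76.  61.  87. 106.  97.  54.  24.  29.  26.
   57.  68.  63.]
 [ 88.  74.  77.  76.  76.  75. 138. 139. 137. 136. 137.  86.  33.  27.
   27.  31.  28.]
 [ 78.  75.  76.  77.  65. 137. 138. 140. 138. 137. 136. 135.  41.  66.
   28.  27.  29.]
 [ 78.  76.  76.  63.  71. 140. 139. 140. 139. 137. 137. 135.  91.  64.
   28.  21.  31.]
 [ 89.  75.  74.  59.  81. 141. 139. 140. 139. 138. 137. 135. 115.  63.
   28.  27.  27.]
 [ 91.  75.  73.  60.  66. 142. 140. 141. 140. 138. 138. 135. 112.  66.
   30.  28.  27.]
 [ 89.  89.  79.  56.  53. 136. 140. 140. 139. 139. 137. 136.  52.  70.
   28.  29.  31.]
 [ 87.  91.  77.  58.  51.  55. 138. 140. 140. 139. 139.  89.  42.  71.
   27.  22.  25.]
 [ 77.  78.  78.  78.  54.  50.  50.  72. 115.  96.  47.  31.  25.  27.
   26.  23.  26.]
 [ 75.  78.  77.  75
[... 382 characters left out ...]
.2  0.   0.4 -0.2 -0.3  0.1  0.  -0.5 -0.1  0.4  0.3 -0.2 -0.2 -0.2
 -0.2  0.3  0.3  0.3 -0.2  0.3 -0.1 -0.1 -0.   0.   0.1  0.7  0.3 -0.
  0.1 -0.2 -0.  -0.3 -0.1  0.6 -0.2 -0.9 -0.2 -0.5  6.1  5.4  5.1  5.3
  6.  -1.3 -0.6  0.5  0.1  0.7  0.3 -0.2  0.3  0.8  0.2  0.7  0.1 -0.
 -0.2 -0.3]
rim0 [ 0.5166 -0.1578  0.0319] inliers 1.0 [-0.5 -0.5 -0.  -0.  -0.  -0.  -0.  -0.  -0.   0.5  0.   0.   0.1  0.1
  0.1  0.2 -0.3 -0.3 -0.7 -0.2 -0.2  0.4 -0.1 -0.1 -0.1  0.4 -0.2  0.3
 -0.3  0.2  0.1  0.  -0.1  0.3  0.2  0.1 -0.  -0.1  0.3  0.2  0.6  0.5
 -0.1 -0.2 -0.3 -0.3 -0.3 -0.4  0.2  0.2 -0.3 -0.2  0.4 -0.1 -0.   0.1
  0.2 -0.3 -0.2 -0.1  0.6  0.1 -0.4  0.3  0.3  0.9 -0.1  0.5 -0.1  0.5
 -0.  -0. ]
```

Sub-pixel circle fits in the top view give the cap at (0.5169, -0.1562) and the rim at (0.5166, -0.1578). Scene gives the same offset, so I shift by (-0.4, -1.6) mm and re-check.

```bash
cat > chk.py <<'E'
from h import *
np.set_printoptions(precision=4,suppress=True)
def ray(n,u,v,z):
    m=camera_model(n);K=np.array(m["camera_matrix"]);Rr=np.array(m["R"]);t=np.array(m["t"]);c=-Rr.T@t;d=Rr.T@np.linalg.inv(K)@[u,v,1];return c+d*(z-c[2])/d[2]
def topfit(p,c,z):
    g=cv2.cvtColor(p,cv2.COLOR_BGR2GRAY).astype(np.float32); pts=[]
    for a in np.radians(np.arange(0,360,5)):
        r=np.arange(12,20,.25); x=(c[0]+r*np.cos(a)).astype(np.float32);y=(c[1]+r*np.sin(a)).astype(np.float32)
        v=cv2.GaussianBlur(cv2.remap(g,x[None],y[None],cv2.INTER_LINEAR),(9,1),1.5)[0]; k=np.argmin(np.gradient(v)); pts.append((x[k],y[k]))
    W=np.array([ray("top",u,v,z)[:2] for u,v in pts]); f=lambda q:np.hypot(W[:,0]-q[0],W[:,1]-q[1])-q[2]
    x=least_squares(f,[.516,-.157,.032],loss='cauchy',f_scale=.0004); return x.x,np.mean(abs(x.fun)<.001)
def vc(P): 
    f=lambda p:np.hypot(P[:,0]-p[0],P[:,1]-p[1])-.032
    x=least_squares(f,[P[:,0].mean()-.02,P[:,1].mean()-.02],loss='soft_l1',f_scale=.001); return x.x,len(P)
def check(n,zc):
    o=st(); print("cap model",np.array(o["position"])+Ro.from_quat(o["ee_rot"]).apply([-.0015,0,.0044]))
    p,d=camera("top"); cv2.imwrite(f"pics/t{n}.png",p); print("top cap",topfit(p,(393,258),zc+.03),"rim0 .5166 -.1578")
    p,d=camera("scene"); cv2.imwrite(f"pics/s{n}.png",cv2.resize(p[180:300,230:330],None,fx=6,fy=5,interpolation=cv2.INTER_CUBIC)); S=cloud("scene",d); P=box(S,(258,200,300,285))
    for nm,a,b in (("cup",.012,.055),("cap",zc-.02,zc+.02)):
        Q=P[(P[:,2]>a)&(P[:,2]<b)]; Q=Q[np.hypot(Q[:,0]-.519,Q[:,1]+.157)<.038]; print("scene",nm,vc(Q))
E
python3 -m creep '[[0,0,0,-1.75,-0.3,-0.75,255],[0,0,0,0,0,0,255],[0,0,0,0,0,0,255]]'; python3 -c "
from chk import *
check(18,.0995)"
```

```text
clock: 20.5
position: [0.5179, -0.1603, 0.1034]
ee_rot: [0.654, 0.599, 0.341, -0.313]
ft_force: [-0.6, -1.0, -1.7]
grip_width: 0.74
t20.50 p [ 0.5179 -0.1603  0.1034] z [ 0.072  0.817 -0.572] yaw_y -5.03 F [-0.6 -1.  -1.7] g 0.740 q [ 0.185  0.769  0.612  1.645 -1.064  1.727  1.067]
cap model [ 0.5182 -0.1576  0.0997]
top cap (array([ 0.5165, -0.1578,  0.0318]), np.float64(0.8888888888888888)) rim0 .5166 -.1578
scene cup (array([ 0.5187, -0.1575]), 364)
scene cap (array([ 0.5189, -0.1574]), 363)
```

The cap is aligned within about 0.3 mm in both views, and it also matches the overhead wrist measurement (0.5183, -0.1576). Next I lower it gently, watching the force.

```bash
python3 -m creep '[[0,0,0,-0.8,0,0.6,255],[0,0,0,-0.8,0,0.6,255],[0,0,0,-0.4,0,0.3,255],[0,0,0,0,0,0,255]]'; python3 -m creep '[[0,0,0,-0.4,0,0.3,255],[0,0,0,0,0,0,255]]';python3 -m creep '[[0,0,0,-0.4,0,0.3,255],[0,0,0,0,0,0,255]]'
```

```text
clock: 21.0
position: [0.5179, -0.1601, 0.1008]
ee_rot: [0.654, 0.599, 0.341, -0.313]
ft_force: [-0.3, 0.2, -1.1]
grip_width: 0.739
clock: 21.2
position: [0.518, -0.1602, 0.1007]
ee_rot: [0.654, 0.599, 0.341, -0.313]
ft_force: [-1.2, 0.4, 2.1]
grip_width: 0.736
clock: 21.4
position: [0.518, -0.1602, 0.1007]
ee_rot: [0.653, 0.599, 0.342, -0.313]
ft_force: [-2.2, -0.4, 6.5]
grip_width: 0.738
```

Contact is at about 6 N with TCP z 0.1007, where it was expected. I check before releasing.

```bash
python3 -m creep '[[0,0,0,0.2,0,-0.1,255],[0,0,0,0,0,0,255],[0,0,0,0,0,0,255]]' 20; python3 -c "
from chk import *
check(19,.096)"
```

```text
clock: 21.7
position: [0.518, -0.1601, 0.1007]
ee_rot: [0.654, 0.599, 0.341, -0.313]
ft_force: [-2.4, 0.0, 6.1]
grip_width: 0.736
t21.70 p [ 0.518  -0.1601  0.1007] z [ 0.072  0.818 -0.571] yaw_y -5.02 F [-2.4  0.   6.1] g 0.736 q [ 0.186  0.774  0.611  1.646 -1.066  1.725  1.071]
cap model [ 0.5183 -0.1574  0.0969]
top cap (array([ 0.5167, -0.1576,  0.0318]), np.float64(0.8888888888888888)) rim0 .5166 -.1578
scene cup (array([ 0.5188, -0.1577]), 356)
scene cap (array([ 0.5189, -0.1574]), 367)
```

View pics/s19.png

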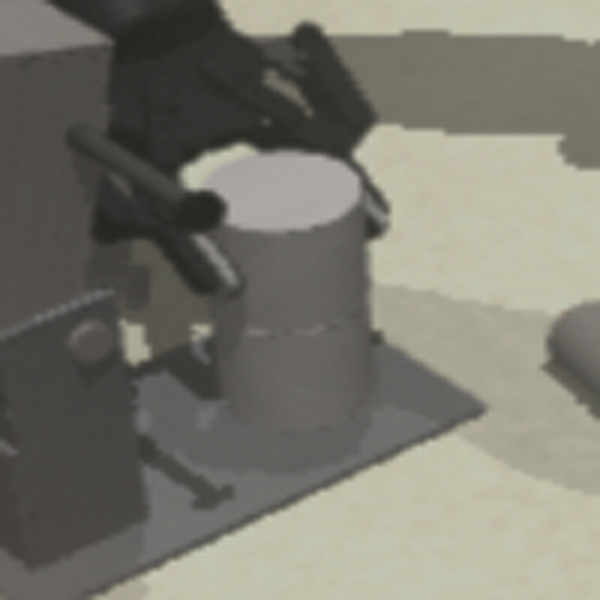

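The seam is closed and aligned. I release slowly.

```bash
python3 -m creep '[[0,0,0,0,0,0,66],[0,0,0,0,0,0,62],[0,0,0,0,0,0,58],[0,0,0,0,0,0,54],[0,0,0,0,0,0,48],[0,0,0,0,0,0,40],[0,0,0,0,0,0,30],[0,0,0,0,0,0,20]]'; python3 -m creep '[[0,0,0,0,0,0,0],[0,0,0,0,0,0,0],[0,0,0,0,0,0,0]]'; python3 -c "
from chk import *
check(20,.096)
p,d=camera('wrist');cv2.imwrite('pics/w20.png',p)"
```

```text
clock: 22.6
position: [0.5179, -0.1601, 0.1001]
ee_rot: [0.654, 0.599, 0.341, -0.313]
ft_force: [-1.0, -0.0, 0.8]
grip_width: 0.92
clock: 22.9
position: [0.5179, -0.1601, 0.1001]
ee_rot: [0.654, 0.599, 0.341, -0.313]
ft_force: [0.5, 0.3, -0.4]
grip_width: 0.997
t22.90 p [ 0.5179 -0.1601  0.1001] z [ 0.072  0.817 -0.572] yaw_y -5.02 F [ 0.5  0.3 -0.4] g 0.997 q [ 0.186  0.774  0.61   1.646 -1.066  1.724  1.071]
cap model [ 0.5182 -0.1573  0.0963]
top cap (array([ 0.5164, -0.1576,  0.0317]), np.float64(0.9583333333333334)) rim0 .5166 -.1578
scene cup (array([ 0.5186, -0.1575]), 359)
scene cap (array([ 0.5184, -0.1575]), 372)
```

View pics/s20.png

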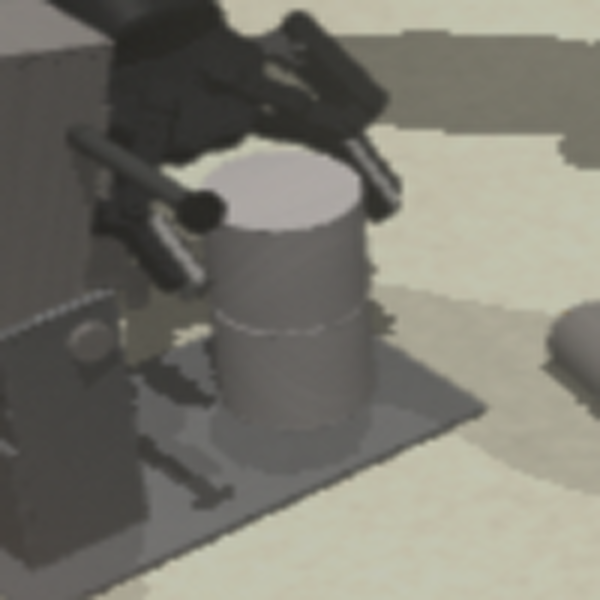

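View pics/w20.png

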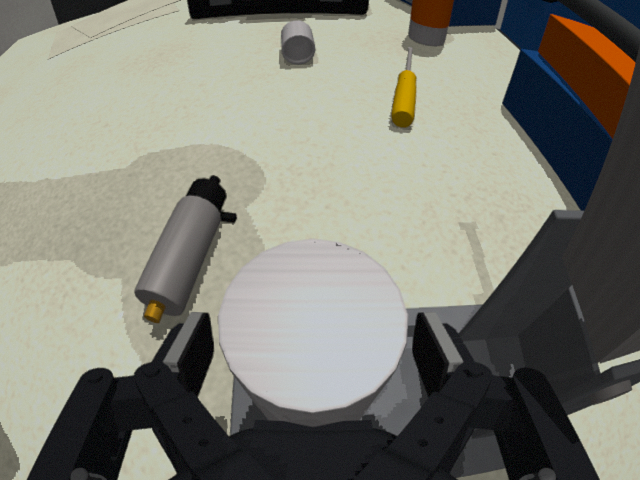

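The cap is released and the pads stand clear on both sides. I retreat straight back along the tool axis.

```bash
python3 -m creep '[[0,0,0,0,0,-4,0],[0,0,0,0,0,-8,0],[0,0,0,0,0,-12,0],[0,0,0,0,0,-18,0],[0,0,0,0,0,-25,0],[0,0,0,0,0,-30,0],[0,0,0,0,0,-30,0],[0,0,0,0,0,-25,0]]'; python3 -m creep '[[0,0,0,10,0,-25,0],[0,0,0,0,0,0,0],[0,0,0,0,0,0,0]]'; python3 -c "
from chk import *
check(21,.096)
p,d=camera('wrist');cv2.imwrite('pics/w21.png',p)
p,d=camera('scene');cv2.imwrite('pics/s21f.png',p);np.save('pics/s21.npy',d)"
```

```text
clock: 23.85
position: [0.5063, -0.2871, 0.1887]
ee_rot: [0.654, 0.599, 0.341, -0.312]
ft_force: [-0.1, -0.1, 0.1]
grip_width: 1.002
clock: 24.15
position: [0.5053, -0.3003, 0.21]
ee_rot: [0.654, 0.599, 0.341, -0.312]
ft_force: [0.9, 0.8, -1.0]
grip_width: 0.998
t24.15 p [ 0.5053 -0.3003  0.21  ] z [ 0.073  0.816 -0.573] yaw_y -5.10 F [ 0.9  0.8 -1. ] g 0.998 q [ 0.397  0.804  0.655  1.321 -1.003  2.003  0.99 ]
cap model [ 0.5056 -0.2976  0.2062]
top cap (array([ 0.5164, -0.1575,  0.0315]), np.float64(0.9861111111111112)) rim0 .5166 -.1578
scene cup (array([ 0.5185, -0.1577]), 363)
scene cap (array([ 0.5183, -0.1575]), 367)
```

View pics/s21f.png

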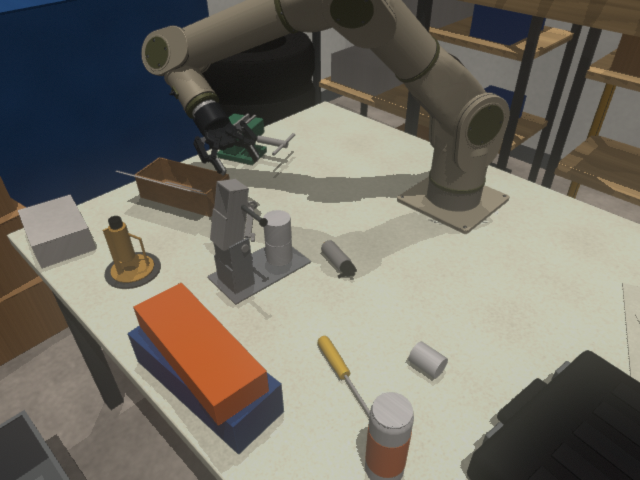

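View pics/w21.png

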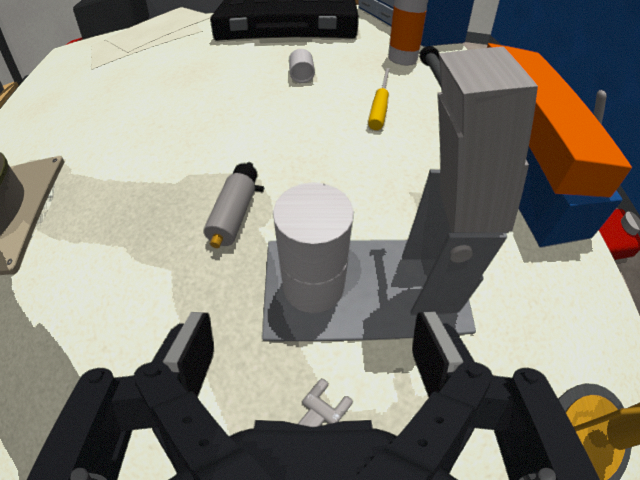

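The pair stands closed at (313,250) in the wrist view. The bin is upright, and the pump, spanner, driver and narrow cup are unmoved. One last check of the height and the bystanders, then I hand in.

```bash
python3 -m creep '[[0,0,0,0,0,0,0],[0,0,0,0,0,0,0],[0,0,0,0,0,0,0],[0,0,0,0,0,0,0]]' >/dev/null; python3 - <<'E'
from chk import *
S=cloud("scene",np.load("pics/s21.npy")); P=box(S,(264,210,294,230)); D=P[(P[:,2]>.115)&(P[:,2]<.135)&(np.hypot(P[:,0]-.5185,P[:,1]+.1575)<.03)]
A=np.c_[D[:,:2]-D[:,:2].mean(0),np.ones(len(D))]; print("cap base scene z (bias about -2 mm), slopes",np.linalg.lstsq(A,D[:,2],rcond=None)[0])
p,d=camera("top"); T=cloud("top",d); P=box(T,(370,235,415,285)); D=P[(P[:,2]>.115)&(P[:,2]<.14)&(np.hypot(P[:,0]-.5165,P[:,1]+.1576)<.028)]; A=np.c_[D[:,:2]-D[:,:2].mean(0),np.ones(len(D))]; print("top z, slopes",np.linalg.lstsq(A,D[:,2],rcond=None)[0], topfit(p,(393,258),.126))
a=cv2.imread("pics/top0.png").astype(int); df=abs(a-p.astype(int)).max(2)
for n,b in (("pump",(300,285,365,318)),("driver",(185,170,275,215)),("narrow",(160,232,200,265)),("spanner",(425,250,495,320))): print(n,"changed px frac %.2f"%(df[b[1]:b[3],b[0]:b[2]]>30).mean())
hand_in(); st()
E
```

```text
cap base scene z (bias about -2 mm), slopes [-0.0001 -0.0053  0.1243]
top z, slopes [-0.0005 -0.0077  0.1273] (array([ 0.5164, -0.1575,  0.0316]), np.float64(0.9722222222222222))
pump changed px frac 0.00
driver changed px frac 0.00
narrow changed px frac 0.00
spanner changed px frac 0.17
the job is handed in; nothing more can be done
the job is handed in; nothing more can be done
```

I tipped the bin to its stop and led it back upright. The wide cup now sits mouth-down on the standing cup, and I handed the job in at about 25 s of the 72 s allowed.

- **Bin and balls:** I pressed the bin against its stop until the force rose to 13 N, held it there, then led it back and let go. An overhead wrist picture showed all three balls in the standing cup. The highest wrist force I read was about 35 N, while leading the bin back.
- **Cup on cup:** The wide cup touched down with about 6 N and I released it slowly. After I backed away, the two cups lined up within about 0.3 mm in both the scene and top views.
- **Seal:** The raised base measured 124 mm in one view and 127 mm in the other, against the 126 mm it should be, and it was level within 0.5°. No gap showed at the seam.
- **Standing cup:** Its position measured the same before and after, within about 1 mm.
- **Other things on the bench:** The top view showed no change at the pump, screwdriver or narrow cup. 17% of the pixels around the spanner changed. I put this down to the arm or its shadow over that area, because nothing went near the spanner, but I did not measure its position again.
- **Camera disagreement:** The cameras differed by up to about 4 mm in absolute position, so I aligned the cups relative to each other within the same camera.

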